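Fetch the round filter holder from the back of the hook

ROBOT

A 6-joint arm with a two-finger parallel gripper is mounted at the origin on the work surface. World frame = base frame: x ahead of the robot, y to its left, z up, the work surface at z = 0. Lengths are in mm, angles in degrees, forces in N, time in s.
With the tool pointing down it reaches from about 350 to 850 mm from the base axis. Payload 8.1 kg.
Tool frame: the origin (TCP) lies on the mounting face of the last link; the fingertips stand 173 mm ahead of it and the grasp point (between the pads) lies 155 mm ahead of it; z points along the fingers, y is the direction in which the jaws open and shut (so a half turn about z gives the same grasp; the last joint's range is limited). The gripper opens to 85 mm and grips with 20 to 120 N. Pads are 22 mm wide; open, the fingers measure 114 mm over their backs; the gripper's body (76 mm by 85 mm) begins 54 mm behind the grasp point. The pads swing forward as they close: fully open they stand 13 mm farther back than shut.
Start: joints at [-80.237, 7.471, 85.268, -0, 87.261, -4.893], TCP at [151.832, -580.477, 404.692] pointing down, gripper open.
Joint ranges: [-169.43, 169.43], [-51.17, 129.36], [1.28, 143.12], [-76.62, 256.62], [0, 156.53], [-152.29, 152.29]. Speed limits (degrees/s): [136.94, 136.94, 159.86, 180, 180, 180].

INTERFACE

Orientations are given as [roll, pitch, yaw] about the fixed x, y, z axes, in that order (R = Rz(yaw) Ry(pitch) Rx(roll)).
In Python, from bench import * gives the robot as it stands.
- The arm moves only by the tool arm_command, never from a script. Its argument "plan" is a list of rows, each an object of numbers: "jaw": the closure, from 0 (fully open) to 1 (shut); "dx", "dy", "dz": the shift along the tool's x, y, z in mm; "wx", "wy", "wz": the turn, a rotation vector about the tool's x, y, z in rad. A call has 1 to 12 rows; each row is the pose to reach, as a shift and turn from the pose commanded when the call began, along the tool's axes at that moment; what a row does not reach only later rows make up. A row lasts 1/10 s, in which the tool goes at most 50 mm and 8.59 degrees, less where a joint would pass 70% of its speed; a pose out of reach is approached as far as the arm can. A call with a gripper value outside its range is refused whole. The fingers move at their own pace and stop on an object; "squeeze" is the grip in N (left out, the last holds). Time passes only in rows, so rows that repeat a pose let the fingers close. It gives the time, the measured TCP pose, the force and the opening at its end, in the units of the state.
- sense(): the state, without advancing time (a new reading comes with each control period).
- snapshot(name): name is "scene" or "top" or "wrist"; returns a dict with "pixels" (400x640x3 uint8, red, green, blue), "fx", "fy", "cx", "cy" (pixels), "extrinsics" (4x4, takes a point from camera to world coordinates). Camera axes: x right, y up, looking along -z (the intrinsics and any distortion apply to the point x, -y, -z); pixel columns grow to the right and rows downward; lengths in mm; the calibration is good to about 2 mm. A picture is of the moment at which its call begins. There is no depth.
- hand_in(): hands the job in, once; it reports no verdict.
Trained networks look in the newest picture that a camera, given by its name, has taken for a name from the list of things; names that differ only in an ending like _2 or _b are one class to them, and where a whole thing is asked for, a point or a joint stands for the part that bears it (a point fixed in the world has none). Each returns a list of dicts, best first, with "score" (0 to 1); they miss things now and then, are a little off and sometimes report something else, mostly with a low value. They report only what shows in the picture. A call takes as long as a camera call. They do not tell look-alikes from the thing itself.
- recognise(camera, target): "box" ([left, top, width, height] in pixels, round what is visible of it).
- pinpoint(camera, target): "pixel" ([column, row] in pixels: a listed point, or the origin of a listed thing).
The state is a dict: "time": time; "joint_pos": joint angles; "qd": joint speeds; "joint_efforts": joint torques, N m; "tool_pos": TCP position; "tcp_rot": TCP orientation; "ft_force": force on the tool from outside, world axes, zero at the start; "wrist_torque": the same for the moment, N m; "finger_gap": finger opening in mm.
Only numpy, scipy, OpenCV 4.12 (cv2) and the standard library are available. Lean on these libraries where they do the work, as an engineer would, in place of code of your own. Each camera call takes 0.05 s, during which the arm holds its last target.

TASK

Take the round filter holder from the back of the full hook and stand it upright, fully home, in the slotted dock. To get at it, first move the two square holders one at a time, the front one first, to the spare hook: slide the first back until it meets the stiff rubber buffer there and the buffer just gives by a few millimetres (never a centimetre), then slide the second back until its eye is snug against the first. Be gentle with the optics and the hooks, and leave everything else where it is.

Things in the scene. Friction and masses are not known exactly. Their poses are not given: they have to be found in the camera images.
- hook_full: Hook stand with three holders, 38 mm apart, the round one rearmost. Origin on the bench under the post's front. Its steel arm, 10 wide and high, runs level 161 mm along the stand's -x, top at z=205 mm. The end (x -156 to -161) is upturned, top z=211: a 24 mm high eye passes when raised 6 to 14. Post 24 wide, its back at x=+16, top z=207; base 120x90x12. Fixed.
- hook_spare: Second fixed stand, same shape, sizes and frame as hook_full. It carries no holder, only the sliding buffer (see buffer). Holders hang here with their origin at z = 205 mm.
- buffer (a joint): How far (m) the black rubber collar (26 wide, 28 high) around the spare arm has been pushed towards the post, into its steel sleeve: 0 as found, at most 0.014. It gives at about 5 N and stays where pushed. Where it is clamped varies and is not reported: front face anywhere from x=-60 to -30 mm in hook_spare's frame; find it by feel or sight.
- square_front: Filter holder nearest the hook's free end, 0.11-0.22 kg. Origin: mid ceiling of its eye, which rests on the arm; x along the arm, z up. Eye: tube 30 long in x, outside 30 wide (y), z -30 to +6; opening 18 wide, z -24 to 0. On top a tab to pinch from above: 10 thick (x), 24 wide (y), z +6 to +52 mm. Below, a black square glazed frame 70x70x8, down to z -108.
- square_mid: Filter holder hanging in the middle: identical to square_front in shape, sizes, frame and mass range.
- round_holder: Filter holder hanging rearmost (nearest the post): origin, axes, eye, tab and mass range as square_front, but below the eye a black round glazed frame of about 64 mm diameter, and under that a foot block 12 thick (x), 30 wide (y), from z -96 to its flat underside at z -120 mm.
- dock: Dark steel block 60 (x) x 80 (y) x 30 high, fixed to the bench; origin at the centre of its underside. In its top is a central slot for the round holder's foot, 18 (x) x 36 (y) with a 4 mm chamfer; its floor, a sprung rubber pad, lies at z = 8 mm and yields 2 N per mm, 4 mm at most. Foot fully home and let go: the holder's origin is 127 to 128 mm above the bench. Either way round will do.
- lens_jar: Bystander: clear jar, 48 diameter, 65 high, standing between the stands; origin under its centre.
- lens_barrel: Bystander: black lens barrel, 36 diameter, 45 high, standing upright between the hooks and the dock; origin under its centre.
- driver: Bystander: screwdriver lying on the bench, on the left; origin under it.
- spanner: Bystander: wrench lying on the bench, on the right; origin under it.
- mug: Bystander: white mug, 80 diameter, 90 high, on the left; origin under its centre.
- parts_tray: Bystander: grey parts tray 140 x 100 x 30, on the right; origin under its centre.
There are look-alikes about, which are no part of the job. Leave any blue or pink look-alike of the square_mid alone.

How it is judged:
By the outcome, as a careful person would: the job done as asked, in the order asked, and still so for the second after the job is handed in, with the robot touching nothing.
It also fails if it takes over 64 s, if anything falls off the work surface, if the arm or the gripper's body presses on something with over 40 N, if the wrist force passes 120 N, or if a joint passes its speed limit or range.

## Working session

There is one attempt and no reset: what is moved stays moved. The work goes in short steps, Python scripts to look and compute and a tool call to move; the robot and the scene stay as the last step left them, time stands still between calls to the robot, and variables do not carry over. Pictures are saved under pics/ and viewed, and the job is handed in when it is done.

Besides the shell and the picture viewer there is one more tool, called after "Request:" as a command line: name --argument value ..., lists and objects as JSON in quotes. arm_command: Moves the arm, as the interface text tells. Its arguments: {"type":"object","properties":{"plan":{"type":"array"},"squeeze":{"type":"number"}},"required":["plan"]}

```bash
ls; mkdir -p pics; python3 - <<'E'
from bench import *
import cv2
print(sense())
for n in ["scene","top","wrist"]:
    s=snapshot(n); cv2.imwrite(f"pics/{n}0.png",s["pixels"][:,:,::-1]); print(n,s["fx"],s["fy"],s["cx"],s["cy"],s["extrinsics"],[k for k in s])
E
```

```text
pics
{'time': 0.0, 'joint_pos': array([-8.02380227e+01,  7.51612707e+00,  8.53305130e+01, -6.31502800e-04,
        8.72632738e+01, -4.89330686e+00]), 'qd': array([ 0.07897203,  0.01808335, -0.03582704, -0.0412795 , -0.09101656,
       -0.04997479]), 'joint_efforts': array([ 1.59278916e-03, -5.69391739e+01, -5.00550485e+01, -3.35169661e-04,
        1.46102405e-02, -4.11913243e-05]), 'tool_pos': array([ 151.77803391, -580.23761005,  403.62169145]), 'tcp_rot': array([-1.79890433e+02, -8.74728022e-03,  1.46553065e+01]), 'ft_force': array([0.18583783, 0.7806819 , 0.45649494]), 'wrist_torque': array([-0.03087615, -0.02472413,  0.00036697]), 'finger_gap': 85.22352650198688}
scene 378.6102406705947 378.6102406705947 314.1529690878206 199.77453144148595 [[ 5.90060491e-01 -5.36749055e-01  6.03099552e-01  1.11775815e+03]
 [ 8.07324080e-01  3.99218943e-01 -4.34571128e-01 -3.88632238e+02]
 [-7.51312347e-03  7.43320044e-01  6.68893763e-01  8.19324062e+02]
 [ 0.00000000e+00  0.00000000e+00  0.00000000e+00  1.00000000e+00]] ['pixels', 'fx', 'fy', 'cx', 'cy', 'extrinsics']
top 409.11228772970446 409.11228772970446 325.16980920444587 197.69283442906507 [[ 2.66236448e-02  9.89362307e-01 -1.43015406e-01  3.45152719e+02]
 [-9.99637149e-01  2.69353309e-02  2.43447547e-04  2.83164504e+01]
 [ 4.09302510e-03  1.42957031e-01  9.89720432e-01  1.37692466e+03]
 [ 0.00000000e+00  0.00000000e+00  0.00000000e+00  1.00000000e+00]] ['pixels', 'fx', 'fy', 'cx', 'cy', 'extrinsics']
wrist 338.9381246584407 338.9381246584407 325.148635315141 201.57613734945156 [[ 2.51615434e-01  9.26277106e-01  2.80535908e-01  2.24051647e+02]
 [-9.67825644e-01  2.41348308e-01  7.11654235e-02 -5.62129121e+02]
 [-1.78796414e-03 -2.89416165e-01  9.57201696e-01  3.73175840e+02]
 [ 0.00000000e+00  0.00000000e+00  0.00000000e+00  1.00000000e+00]] ['pixels', 'fx', 'fy', 'cx', 'cy', 'extrinsics']
```

View pics/scene0.png

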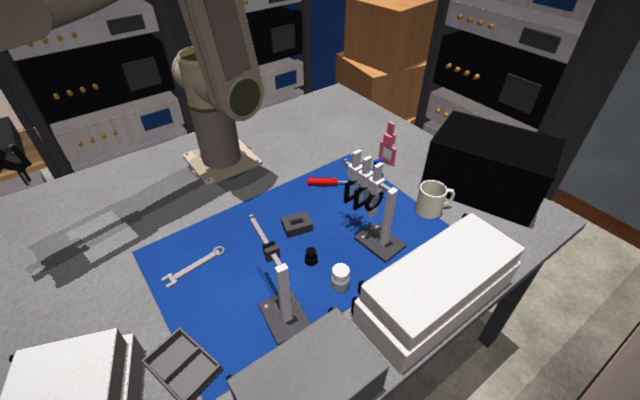

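View pics/top0.png

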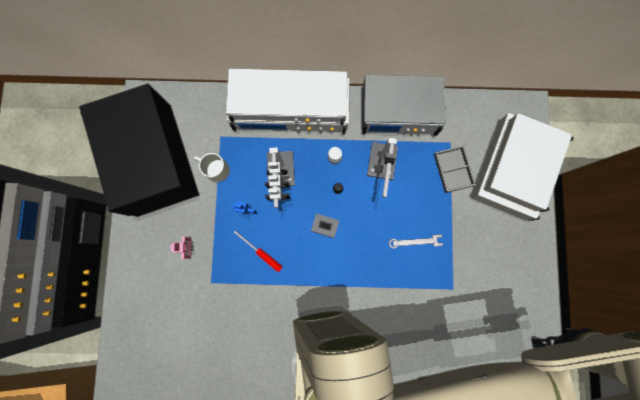

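View pics/wrist0.png

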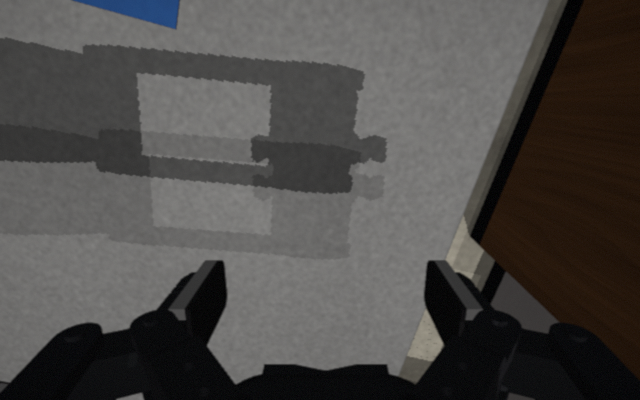

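The top view shows the full hook with three holders at about (273,178), the spare hook at (388,168), the dock at (325,226), a blue look-alike at (243,209) and a pink one at (183,247). I'll get pinpoints and build the helpers next.

```bash
cat > h.py <<'E'
from bench import *
import numpy as np, cv2
from scipy.spatial.transform import Rotation as Rn
def proj(s,P):
    P=np.atleast_2d(np.asarray(P,float)); E=s["extrinsics"]
    c=(P-E[:3,3])@E[:3,:3]
    return np.c_[s["cx"]+s["fx"]*c[:,0]/-c[:,2], s["cy"]+s["fy"]*(-c[:,1])/-c[:,2]]
def ray(s,px):
    d=np.array([(px[0]-s["cx"])/s["fx"],-(px[1]-s["cy"])/s["fy"],-1.0])
    E=s["extrinsics"]; return E[:3,3],E[:3,:3]@d
def onz(s,px,z):
    o,d=ray(s,px); return o+d*(z-o[2])/d[2]
def crop(s,x,y,w,h,k,name):
    im=s["pixels"][y:y+h,x:x+w,::-1]; cv2.imwrite("pics/"+name,cv2.resize(im,None,fx=k,fy=k,interpolation=cv2.INTER_CUBIC))
def tri(s1,p1,s2,p2):
    o1,d1=ray(s1,p1);o2,d2=ray(s2,p2)
    A=np.c_[d1,-d2]; t=np.linalg.lstsq(A,o2-o1,rcond=None)[0]
    a=o1+d1*t[0];b=o2+d2*t[1]; return (a+b)/2,np.linalg.norm(a-b)
E
python3 - <<'E'
from h import *
t=snapshot("top"); s=snapshot("scene")
crop(t,200,130,270,160,2.9,"top0c.png"); crop(s,220,120,220,240,2.5,"scene0c.png")
Z=dict(hook_full=0,hook_spare=0,dock=0,square_front=205,square_mid=205,round_holder=205)
for n in ["hook_full","hook_spare","buffer","dock","square_front","square_mid","round_holder","lens_jar","lens_barrel"]:
    for c,S in (("top",t),("scene",s)):
        r=pinpoint(c,n)
        for q in r[:5]: print(n,c,np.round(q["pixel"],1),round(q["score"],2),np.round(onz(S,q["pixel"],Z.get(n,0))))
E
```

```text
hook_full top [279.1 162.6] 0.83 [662. 190.   0.]
hook_full scene [383.5 243.9] 0.63 [650. 191.   0.]
hook_spare top [383.2 159.7] 0.62 [ 682. -169.    0.]
hook_spare scene [285.8 317.7] 0.84 [ 681. -161.    0.]
hook_spare scene [363.8 176.8] 0.19 [386. 352.   0.]Traceback (most recent call last):
  File "<stdin>", line 7, in <module>
ValueError: it knows: dock, driver, hook_full, hook_spare, lens_barrel, lens_jar, mug, parts_tray, round_holder, spanner, square_front, square_mid
```

View pics/top0c.png

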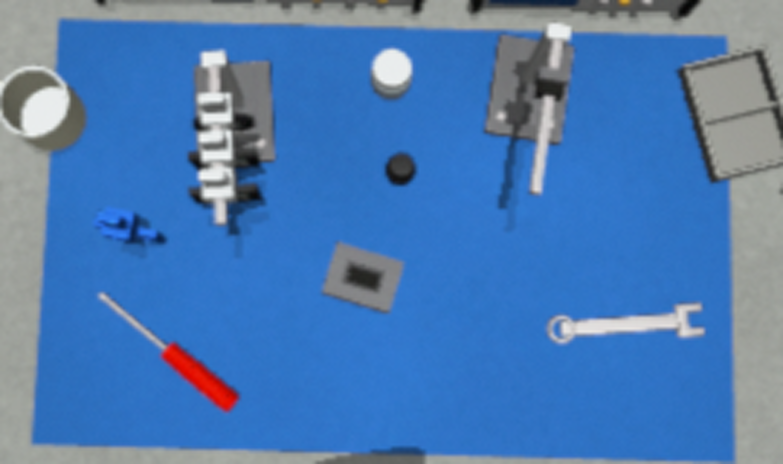

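View pics/scene0c.png

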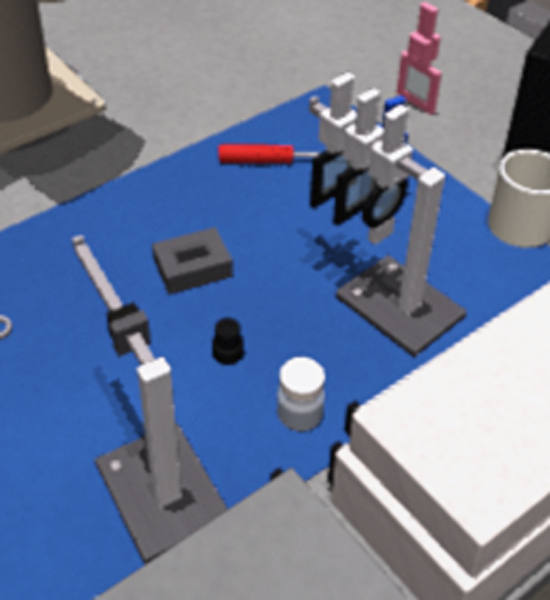

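```bash
cat >> h.py <<'E'
import json,os
CF="cmd.json"
def getcmd():
    d=json.load(open(CF)); return np.array(d["p"]),Rn.from_matrix(d["R"])
def setcmd(p,R): json.dump(dict(p=list(p),R=R.as_matrix().tolist()),open(CF,"w"))
def shift(p,rpy):
    "tool-frame shift from commanded pose to world p, rpy"
    p0,R0=getcmd(); d=R0.inv().apply(np.array(p)-p0); w=(R0.inv()*Rn.from_euler("xyz",rpy,degrees=True)).as_rotvec()
    print("d",np.round(d,1),"w",np.round(w,4),"dist",round(np.linalg.norm(d),1),"deg",round(np.degrees(np.linalg.norm(w)),1))
def done(d,w=(0,0,0)):
    p0,R0=getcmd(); p=p0+R0.apply(d); R=R0*Rn.from_rotvec(w); setcmd(p,R)
    s=sense(); print("cmd",np.round(p,1),np.round(R.as_euler("xyz",degrees=True),2)); print("meas",round(s["time"],2),np.round(s["tool_pos"],1),np.round(s["tcp_rot"],2),"F",np.round(s["ft_force"],1),"T",np.round(s["wrist_torque"],2),"gap",round(s["finger_gap"],1))
E
python3 - <<'E'
from h import *
# start joints yaw: q1 - ... -> use measured yaw
setcmd([151.832,-580.477,404.692],Rn.from_euler("xyz",[180,0,14.656],degrees=True))
shift([550,-170,520],[180,0,0])
E
```

```text
d [ 489.1 -296.4 -115.3] w [-0.     -0.      0.2558] dist 583.4 deg 14.7
```

Request:
arm_command --plan '[{"dx": 40,"dy": -20,"dz": -50,"jaw": 0},{"dx": 489,"dy": -296,"dz": -115,"wz": 0.2558},{"dx": 489,"dy": -296,"dz": -115,"wz": 0.2558},{"dx": 489,"dy": -296,"dz": -115,"wz": 0.2558},{"dx": 489,"dy": -296,"dz": -115,"wz": 0.2558},{"dx": 489,"dy": -296,"dz": -115,"wz": 0.2558},{"dx": 489,"dy": -296,"dz": -115,"wz": 0.2558},{"dx": 489,"dy": -296,"dz": -115,"wz": 0.2558},{"dx": 489,"dy": -296,"dz": -115,"wz": 0.2558},{"dx": 489,"dy": -296,"dz": -115,"wz": 0.2558},{"dx": 489,"dy": -296,"dz": -115,"wz": 0.2558},{"dx": 489,"dy": -296,"dz": -115,"wz": 0.2558}]'

```text
invalid input
```

Request:
arm_command --plan '[{"jaw": 0,"dx": 40,"dy": -20,"dz": -50,"wx": 0,"wy": 0,"wz": 0},{"jaw": 0,"dx": 489,"dy": -296,"dz": -115,"wx": 0,"wy": 0,"wz": 0.2558},{"jaw": 0,"dx": 489,"dy": -296,"dz": -115,"wx": 0,"wy": 0,"wz": 0.2558},{"jaw": 0,"dx": 489,"dy": -296,"dz": -115,"wx": 0,"wy": 0,"wz": 0.2558},{"jaw": 0,"dx": 489,"dy": -296,"dz": -115,"wx": 0,"wy": 0,"wz": 0.2558},{"jaw": 0,"dx": 489,"dy": -296,"dz": -115,"wx": 0,"wy": 0,"wz": 0.2558},{"jaw": 0,"dx": 489,"dy": -296,"dz": -115,"wx": 0,"wy": 0,"wz": 0.2558},{"jaw": 0,"dx": 489,"dy": -296,"dz": -115,"wx": 0,"wy": 0,"wz": 0.2558},{"jaw": 0,"dx": 489,"dy": -296,"dz": -115,"wx": 0,"wy": 0,"wz": 0.2558},{"jaw": 0,"dx": 489,"dy": -296,"dz": -115,"wx": 0,"wy": 0,"wz": 0.2558},{"jaw": 0,"dx": 489,"dy": -296,"dz": -115,"wx": 0,"wy": 0,"wz": 0.2558},{"jaw": 0,"dx": 489,"dy": -296,"dz": -115,"wx": 0,"wy": 0,"wz": 0.2558}]'

```text
time: 1.65
tool_pos: [551.3, -168.3, 520.3]
tcp_rot: [180.0, -0.0, 0.0]
ft_force: [0.5, -0.8, 0.6]
finger_gap: 85.5
```

```bash
python3 - <<'E'
from h import *
done([489,-296,-115],[0,0,.2558])
s=snapshot("wrist"); t=snapshot("top"); cv2.imwrite("pics/w1.png",s["pixels"][:,:,::-1]); 
np.savez("v1.npz",**s)
np.savez("top1.npz",**t)
print(np.round(s["extrinsics"],3).tolist())
for n in ["hook_spare","dock","lens_jar"]:
    print(n,[(np.round(q["pixel"],1),round(q["score"],2)) for q in pinpoint("wrist",n)])
shift([550,180,520],[180,0,0])
E
```

```text
cmd [ 550.  -170.4  519.7] [180.   0.  -0.]
meas 1.65 [ 551.3 -168.3  520.3] [ 1.7999e+02 -4.0000e-02  4.0000e-02] F [ 0.5 -0.8  0.6] T [-0.07 -0.05  0.  ] gap 85.5
[[-0.001, 0.957, 0.289, 625.961], [-1.0, -0.001, -0.0, -168.838], [-0.0, -0.289, 0.957, 489.777], [0.0, 0.0, 0.0, 1.0]]
hook_spare [(array([322.1,  54. ]), 0.85)]
dock [(array([196.9, 222.8]), 0.63)]
lens_jar [(array([197.8,  57.2]), 0.9)]
d [-0.000e+00 -3.504e+02 -3.000e-01] w [-0. -0. -0.] dist 350.4 deg 0.0
```

View pics/w1.png

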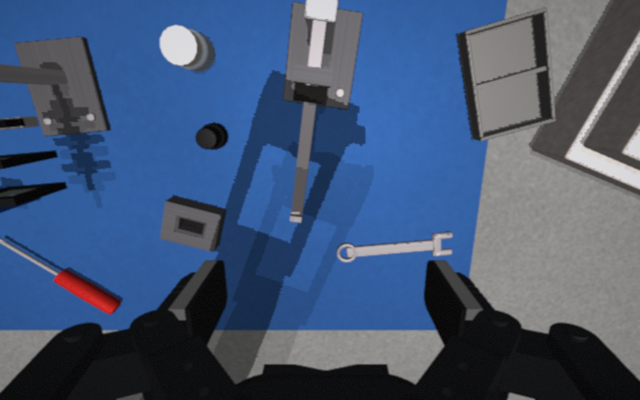

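The wrist view shows the spare arm running from (296,217) to the post at (321,10), the collar at (311,92) and the dock at (192,224). Next I'll view the full side.

Request:
arm_command --plan '[{"jaw": 0,"dx": 0,"dy": -350,"dz": 0,"wx": 0,"wy": 0,"wz": 0},{"jaw": 0,"dx": 0,"dy": -350,"dz": 0,"wx": 0,"wy": 0,"wz": 0},{"jaw": 0,"dx": 0,"dy": -350,"dz": 0,"wx": 0,"wy": 0,"wz": 0},{"jaw": 0,"dx": 0,"dy": -350,"dz": 0,"wx": 0,"wy": 0,"wz": 0},{"jaw": 0,"dx": 0,"dy": -350,"dz": 0,"wx": 0,"wy": 0,"wz": 0},{"jaw": 0,"dx": 0,"dy": -350,"dz": 0,"wx": 0,"wy": 0,"wz": 0},{"jaw": 0,"dx": 0,"dy": -350,"dz": 0,"wx": 0,"wy": 0,"wz": 0},{"jaw": 0.4,"dx": 0,"dy": -350,"dz": 0,"wx": 0,"wy": 0,"wz": 0}]'

```text
time: 2.7
tool_pos: [549.2, 183.3, 519.3]
tcp_rot: [-179.9, 0.0, 0.2]
ft_force: [-0.3, -0.4, 0.7]
finger_gap: 73.0
```

```bash
python3 - <<'E'
from h import *
done([0,-350,0])
s=snapshot("wrist"); cv2.imwrite("pics/w2.png",s["pixels"][:,:,::-1]); 
np.savez("v2.npz",**s)
for n in ["hook_full","dock","round_holder","square_mid","square_front"]:
    print(n,[(np.round(q["pixel"],1),round(q["score"],2)) for q in pinpoint("wrist",n)])
crop(s,230,0,200,240,2.5,"w2c.png")
v=np.load("v1.npz"); crop(v,230,0,200,240,2.5,"w1c.png")
E
```

```text
cmd [550.  179.6 519.7] [180.   0.  -0.]
meas 2.7 [549.2 183.3 519.3] [-1.799e+02  4.000e-02  2.200e-01] F [-0.3 -0.4  0.7] T [ 0.01  0.03 -0.  ] gap 73.0
hook_full [(array([590.1,  51.3]), 0.71), (array([322.2,  83.3]), 0.59)]
dock [(array([428. , 223.5]), 0.92), (array([330.5, 176. ]), 0.7)]
round_holder [(array([330.1, 126.6]), 0.84), (array([429.9, 220.2]), 0.18)]
square_mid [(array([331.7, 177.1]), 0.87), (array([233.1, 210.5]), 0.58), (array([ 96.7, 307.7]), 0.56)]
square_front [(array([334.2, 216.1]), 0.95), (array([616.1, 244.5]), 0.67)]
```

View pics/w2.png

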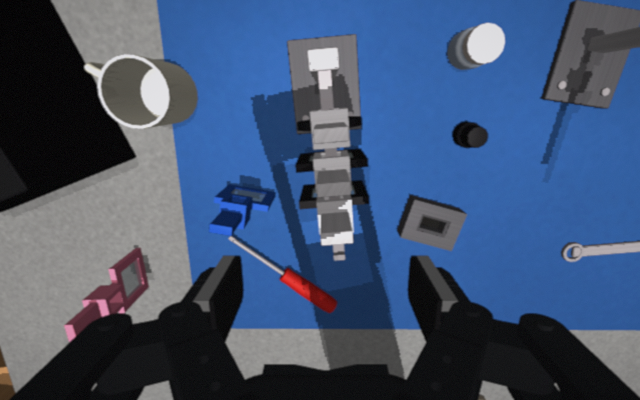

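View pics/w2c.png

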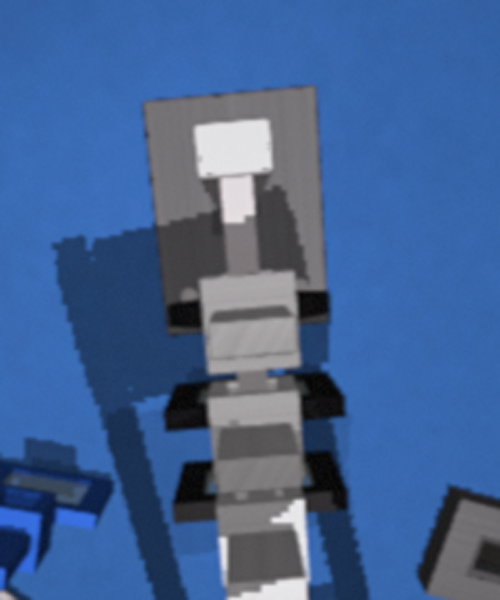

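View pics/w1c.png

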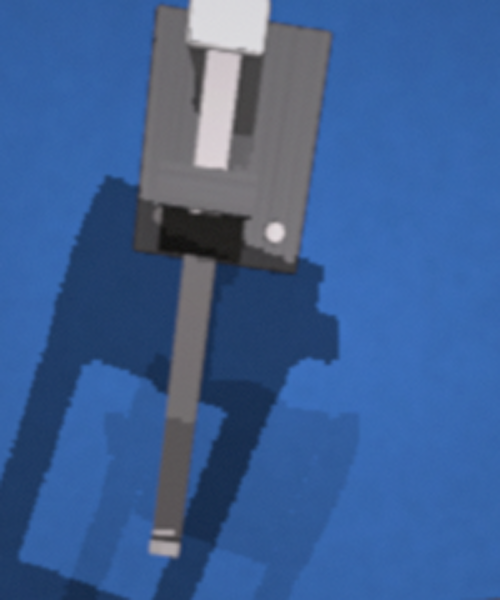

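```bash
python3 - <<'E'
from h import *
v2=np.load("v2.npz"); v1=np.load("v1.npz")
a=v2["pixels"][30:100,290:370]; b=v2["pixels"][195:265,300:380]
c=v1["pixels"][0:70,285:365]; d=v1["pixels"][175:245,260:340]
k=5
f=lambda i: cv2.resize(i[:,:,::-1],None,fx=k,fy=k,interpolation=cv2.INTER_CUBIC)
cv2.imwrite("pics/z12.png",np.vstack([np.hstack([f(a),f(b)])]))
cv2.imwrite("pics/z12b.png",np.vstack([np.hstack([f(c),f(d)])]))
E
```

```text
(no output)
```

View pics/z12.png

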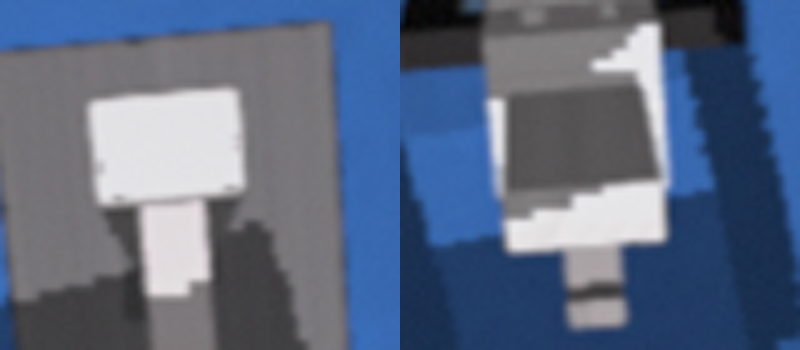

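View pics/z12b.png

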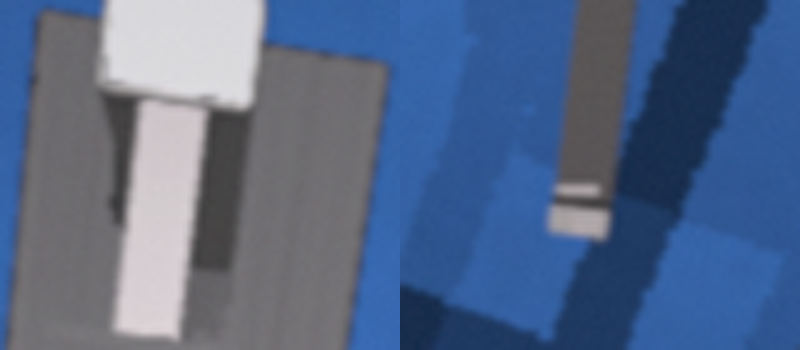

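```bash
cat > fit.py <<'E'
from h import *
from scipy.optimize import least_squares
def Z(x,y,ox,oy,k=5): return [ox+(x+.5)/k-.5, oy+(y+.5)/k-.5]
def fit(obs,x0,order="fit"):
    # obs list of (view, local xyz, px)
    def f(q):
        c,s=np.cos(q[2]),np.sin(q[2]); r=[]
        for v,l,p in obs:
            P=[q[0]+c*l[0]-s*l[1],q[1]+s*l[0]+c*l[1],l[2]]
            r+=list(proj(v,P)[0]-p)
        return r
    r=least_squares(f,x0); print(np.round(r.x[:2],2),"yaw",round(np.degrees(r.x[2]),2),"res",np.round(r.fun,1)); return r.x
E
python3 - <<'E'
from fit import *
v2=dict(np.load("v2.npz")); v1=dict(np.load("v1.npz"))
o=[(v2,(16,12,207),Z(88,102,290,30)),(v2,(16,-12,207),Z(240,89,290,30)),(v2,(0,-12,207),Z(245,188,290,30)),(v2,(0,12,207),Z(97,206,290,30)),
(v2,(-161,5,211),Z(170,328,300,195)),(v2,(-161,-5,211),Z(224,325,300,195))]
F=fit(o,[655,190,0])
o=[(v1,(0,12,207),Z(98,92,285,0)),(v1,(0,-12,207),Z(253,110,285,0)),(v1,(-161,5,211),Z(149,234,260,175)),(v1,(-161,-5,211),Z(207,241,260,175))]
S=fit(o,[680,-165,0])
for v,l in ((v1,"v1"),(v2,"v2")): print(l,v["extrinsics"][:3,3])
# dock: 
print("dock", onz(v1,[192,224],30),onz(v2,[433,224],30))
# holders
for p in ([330.1,126.6],[331.7,177.1],[334.2,216.1]): print(onz(v2,p,205))
json.dump(dict(F=list(F),S=list(S)),open("st.json","w"))
E
```

```text
[645.07 184.55] yaw 4.93 res [-0.7 -0.8  0.3 -1.1  0.8  1.5 -0.4  0.7 -0.1 -0.   0.1 -0.2]
[ 682.89 -164.72] yaw -7.89 res [-0.4 -0.4  0.3  0.9  0.2 -0.4 -0.  -0.3]
v1 [ 625.96135135 -168.83805928  489.77741961]
v2 [623.78975484 183.01523151 488.63575145]
dock [453.51571881  23.86106309  30.        ] [451.29363994  27.97641326  30.        ]
[601.94052866 179.46783019 205.        ]
[559.62511256 177.81666959 205.        ]
[524.29705372 175.31787247 205.        ]
```

```bash
python3 - <<'E'
from fit import *
done([0,0,0])
s=snapshot("wrist"); np.savez("v3.npz",**s); print(s["extrinsics"][:3,3]); done([0,0,0])
v=s["pixels"]; k=5
f=lambda i: cv2.resize(i[:,:,::-1],None,fx=k,fy=k,interpolation=cv2.INTER_CUBIC)
cv2.imwrite("pics/z3.png",np.vstack([np.hstack([f(v[30:90,290:370]),f(v[195:255,395:475])]),np.hstack([f(v[205:265,300:380]),f(v[145:205,290:370])])]))
E
```

```text
cmd [550.  179.6 519.7] [180.   0.  -0.]
meas 3.0 [550.3 177.7 519.8] [ 1.7998e+02 -1.0000e-02 -1.6000e-01] F [-0.4  0.1 -0.1] T [ 0.02 -0.01  0.  ] gap 51.5
[624.98137719 176.80148326 489.23390842]
cmd [550.  179.6 519.7] [180.   0.  -0.]
meas 3.05 [550.3 177.8 519.8] [ 1.7999e+02 -1.0000e-02 -1.5000e-01] F [ 0.8 -0.7 -0.8] T [ 0.03  0.05 -0.02] gap 51.1
```

View pics/z3.png

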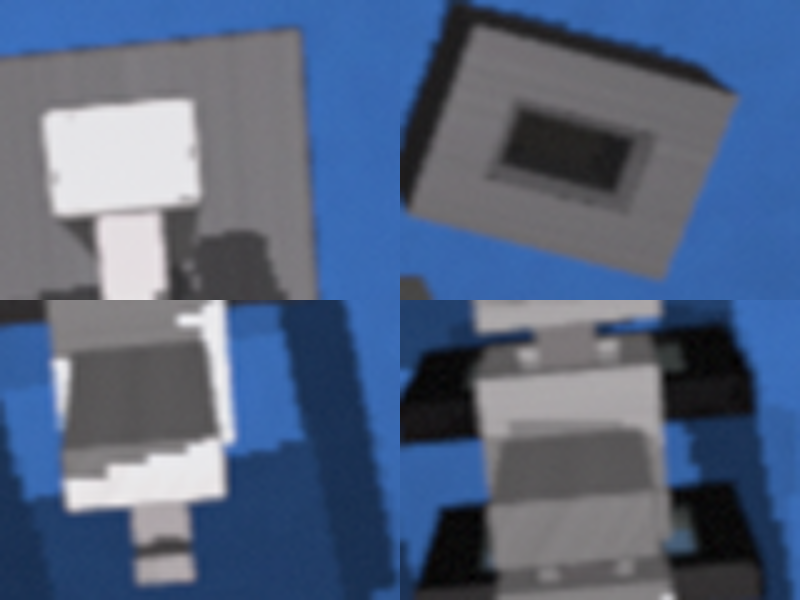

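```bash
python3 - <<'E'
from fit import *
v=dict(np.load("v3.npz"))
a=(290,30);b=(300,205);d=(395,195)
o=[(v,(16,12,207),Z(42,113,*a)),(v,(16,-12,207),Z(191,98,*a)),(v,(0,-12,207),Z(200,197,*a)),(v,(0,12,207),Z(52,216,*a)),
(v,(-161,5,211),Z(136,285,*b)),(v,(-161,-5,211),Z(194,282,*b))]
F=fit(o,[655,190,0])
o=[(v,(30,40,30),Z(75,22,*d)),(v,(30,-40,30),Z(338,95,*d)),(v,(-30,-40,30),Z(264,279,*d)),(v,(-30,40,30),Z(8,212,*d))]
D=fit(o,[450,25,-.2])
j=json.load(open("st.json")); j["F"]=list(F); j["D"]=list(D); json.dump(j,open("st.json","w"))
E
```

```text
[645.16 184.71] yaw 5.01 res [-0.8 -0.7  0.6 -0.9  0.6  1.6 -0.4  0.8  0.3 -0.3 -0.3 -0.6]
[449.53  27.49] yaw -15.61 res [ 0.1  0.1  0.3 -0.2 -0.2 -0.  -0.2  0.1]
```

```bash
python3 - <<'E'
from fit import *
v=dict(np.load("v3.npz")); j=json.load(open("st.json"))
def loc(P,q):
    c,s=np.cos(q[2]),np.sin(q[2]); d=np.array(P[:2])-q[:2]; return np.round([c*d[0]+s*d[1],-s*d[0]+c*d[1]],1)
b=(300,205)
for p in [(66,212),(226,195),(70,148),(214,140)]: print(loc(onz(v,Z(*p,*b),257),j["F"]))
E
```

```text
[-125.1   12.7]
[-124.6  -11.3]
[-115.    11.1]
[-115.6  -10.2]
```

```bash
python3 - <<'E'
from h import *
done([0,0,0])
shift([525.6,174.4,430],[180,0,5]); shift([525.6,174.4,392],[180,0,5])
E
```

```text
cmd [550.  179.6 519.7] [180.   0.  -0.]
meas 3.05 [550.3 177.8 519.8] [ 1.7999e+02 -1.0000e-02 -1.5000e-01] F [ 0.8 -0.7 -0.8] T [ 0.03  0.05 -0.02] gap 51.1
d [-24.4   5.2  89.7] w [-0.     -0.     -0.0873] dist 93.1 deg 5.0
d [-24.4   5.2 127.7] w [-0.     -0.     -0.0873] dist 130.1 deg 5.0
```

Request:
arm_command --plan '[{"jaw": 0.4,"dx": -15,"dy": 3,"dz": 35,"wx": 0,"wy": 0,"wz": -0.0873},{"jaw": 0.4,"dx": -24.5,"dy": 5,"dz": 70,"wx": 0,"wy": 0,"wz": -0.0873},{"jaw": 0.4,"dx": -24.5,"dy": 5,"dz": 90,"wx": 0,"wy": 0,"wz": -0.0873},{"jaw": 0.4,"dx": -24.5,"dy": 5,"dz": 90,"wx": 0,"wy": 0,"wz": -0.0873},{"jaw": 0.4,"dx": -24.5,"dy": 5,"dz": 90,"wx": 0,"wy": 0,"wz": -0.0873}]'

```text
time: 3.55
tool_pos: [525.8, 173.8, 430.4]
tcp_rot: [180.0, -0.0, 4.9]
ft_force: [0.6, -0.0, 0.2]
finger_gap: 51.0
```

```bash
python3 - <<'E'
from h import *
done([-24.5,5,90],[0,0,-.0873])
s=snapshot("wrist"); np.savez("v4.npz",**s); cv2.imwrite("pics/w4.png",s["pixels"][:,:,::-1])
shift([525.6,174.4,392],[180,0,5])
E
```

```text
cmd [525.5 174.6 429.7] [180.   0.   5.]
meas 3.55 [525.8 173.8 430.4] [ 1.80e+02 -1.00e-02  4.93e+00] F [ 0.6 -0.   0.2] T [-0.01  0.02 -0.01] gap 51.0
d [ 0.1  0.2 37.7] w [-0. -0.  0.] dist 37.7 deg 0.0
```

View pics/w4.png

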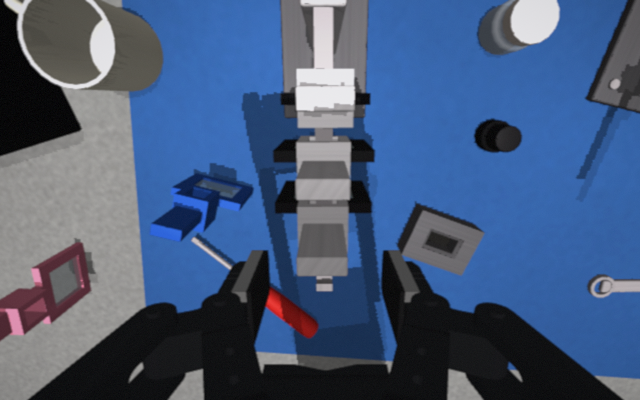

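Candidates in this view are the white holder at (323,245), blue at (195,205) lying on the bench, and pink at (60,275) off the mat. The white one fits: it is nearest the upturned end of the full hook. I'll confirm it in a crop.

```bash
python3 - <<'E'
from h import *
crop(np.load("v4.npz"),240,120,170,190,3,"w4c.png")
E
```

```text
(no output)
```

View pics/w4c.png

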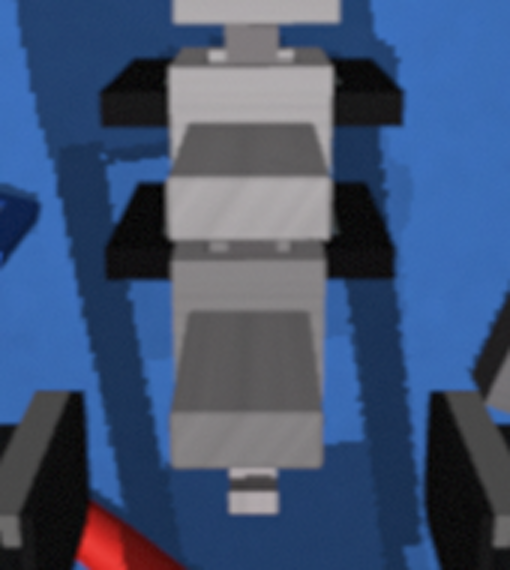

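The crop confirms the front white square holder next to the upturned tip at crop pixel (253,490). I'll descend and grip.

Request:
arm_command --plan '[{"jaw": 0.4,"dx": 0,"dy": 0,"dz": 20,"wx": 0,"wy": 0,"wz": 0},{"jaw": 0.4,"dx": 0,"dy": 0,"dz": 38,"wx": 0,"wy": 0,"wz": 0},{"jaw": 0.4,"dx": 0,"dy": 0,"dz": 38,"wx": 0,"wy": 0,"wz": 0},{"jaw": 0.6,"dx": 0,"dy": 0,"dz": 38,"wx": 0,"wy": 0,"wz": 0},{"jaw": 0.7,"dx": 0,"dy": 0,"dz": 38,"wx": 0,"wy": 0,"wz": 0},{"jaw": 1,"dx": 0,"dy": 0,"dz": 38,"wx": 0,"wy": 0,"wz": 0},{"jaw": 1,"dx": 0,"dy": 0,"dz": 38,"wx": 0,"wy": 0,"wz": 0},{"jaw": 1,"dx": 0,"dy": 0,"dz": 38,"wx": 0,"wy": 0,"wz": 0}]' --squeeze 40

```text
time: 4.4
tool_pos: [526.1, 174.8, 394.0]
tcp_rot: [-180.0, -0.2, 5.0]
ft_force: [0.1, 0.6, 6.3]
finger_gap: 23.5
```

```bash
python3 - <<'E'
from h import *
done([0,0,38])
s=snapshot("wrist"); np.savez("v5.npz",**s); crop(s,200,100,240,200,3,"w5.png")
E
```

```text
cmd [525.5 174.6 391.7] [180.   0.   5.]
meas 4.4 [526.1 174.8 394. ] [-179.96   -0.21    5.01] F [0.1 0.6 6.3] T [0.08 0.12 0.09] gap 23.5
```

View pics/w5.png

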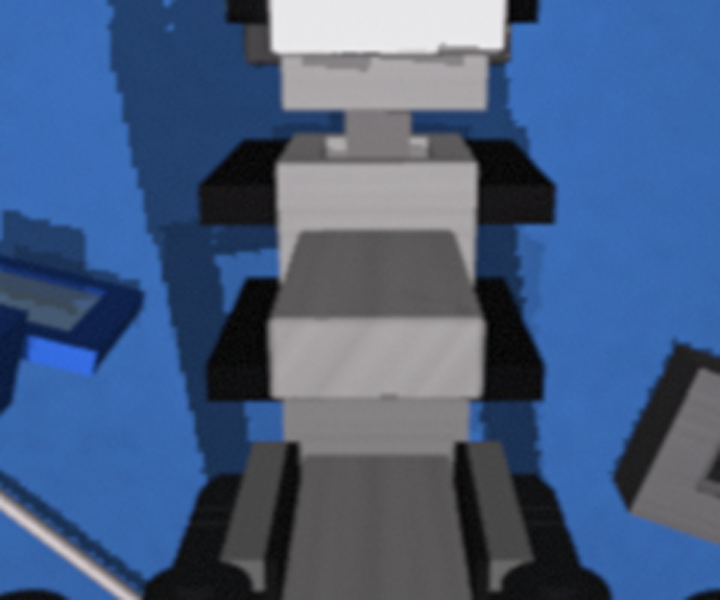

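Request:
arm_command --plan '[{"jaw": 1,"dx": 0,"dy": 0,"dz": -5,"wx": 0,"wy": 0,"wz": 0},{"jaw": 1,"dx": 0,"dy": 0,"dz": -12,"wx": 0,"wy": 0,"wz": 0},{"jaw": 1,"dx": 0,"dy": 0,"dz": -12,"wx": 0,"wy": 0,"wz": 0},{"jaw": 1,"dx": 0,"dy": 0,"dz": -12,"wx": 0,"wy": 0,"wz": 0}]'

```text
time: 4.85
tool_pos: [525.6, 174.6, 403.9]
tcp_rot: [180.0, -0.0, 5.0]
ft_force: [-0.1, -0.1, -1.7]
finger_gap: 23.6
```

```bash
python3 - <<'E'
from h import *
done([0,0,-12])
s=snapshot("scene"); crop(s,300,120,160,130,5,"s6.png")
E
```

```text
cmd [525.5 174.6 403.7] [180.   0.   5.]
meas 4.85 [525.6 174.6 403.9] [ 1.8e+02 -2.0e-02  5.0e+00] F [-0.1 -0.1 -1.7] T [ 0.01  0.06 -0.02] gap 23.6
```

View pics/s6.png

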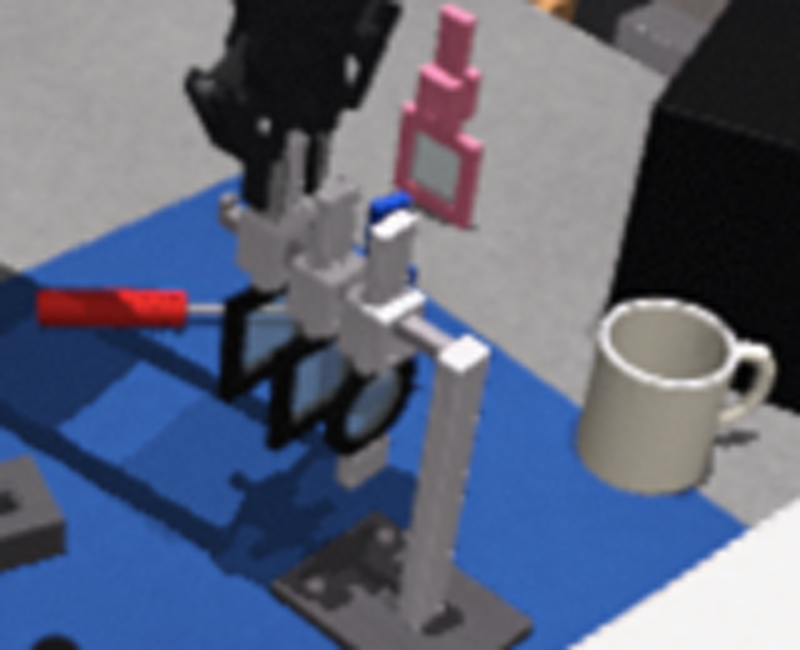

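Request:
arm_command --plan '[{"jaw": 1,"dx": -12,"dy": 0,"dz": 0,"wx": 0,"wy": 0,"wz": 0},{"jaw": 1,"dx": -28,"dy": 0,"dz": 0,"wx": 0,"wy": 0,"wz": 0},{"jaw": 1,"dx": -44,"dy": 0,"dz": 0,"wx": 0,"wy": 0,"wz": 0},{"jaw": 1,"dx": -60,"dy": 0,"dz": 0,"wx": 0,"wy": 0,"wz": 0},{"jaw": 1,"dx": -80,"dy": 0,"dz": 0,"wx": 0,"wy": 0,"wz": 0},{"jaw": 1,"dx": -80,"dy": 0,"dz": 0,"wx": 0,"wy": 0,"wz": 0}]'

```text
time: 5.5
tool_pos: [444.3, 167.6, 403.3]
tcp_rot: [180.0, 0.1, 5.0]
ft_force: [-0.1, 0.0, -1.3]
finger_gap: 23.5
```

```bash
python3 - <<'E'
from h import *
done([-80,0,0])
shift([489.7,-137.9,404],[180,0,-7.89])
E
```

```text
cmd [445.8 167.6 403.7] [180.   0.   5.]
meas 5.5 [444.3 167.6 403.3] [1.80e+02 8.00e-02 5.03e+00] F [-0.1  0.  -1.3] T [-0.   -0.05 -0.04] gap 23.5
d [ 1.710e+01  3.082e+02 -3.000e-01] w [-0.    -0.     0.225] dist 308.7 deg 12.9
```

Request:
arm_command --plan '[{"jaw": 1,"dx": -2,"dy": 30,"dz": -5,"wx": 0,"wy": 0,"wz": 0.03},{"jaw": 1,"dx": -2,"dy": 75,"dz": -5,"wx": 0,"wy": 0,"wz": 0.08},{"jaw": 1,"dx": -2,"dy": 125,"dz": -5,"wx": 0,"wy": 0,"wz": 0.15},{"jaw": 1,"dx": -2,"dy": 175,"dz": -5,"wx": 0,"wy": 0,"wz": 0.2},{"jaw": 1,"dx": -2,"dy": 225,"dz": -5,"wx": 0,"wy": 0,"wz": 0.225},{"jaw": 1,"dx": -2,"dy": 270,"dz": -5,"wx": 0,"wy": 0,"wz": 0.225},{"jaw": 1,"dx": -2,"dy": 295,"dz": -3,"wx": 0,"wy": 0,"wz": 0.225},{"jaw": 1,"dx": -2,"dy": 304,"dz": 0,"wx": 0,"wy": 0,"wz": 0.225},{"jaw": 1,"dx": -2,"dy": 304,"dz": 0,"wx": 0,"wy": 0,"wz": 0.225},{"jaw": 1,"dx": -2,"dy": 304,"dz": 0,"wx": 0,"wy": 0,"wz": 0.225}]'

```text
time: 6.5
tool_pos: [470.4, -134.6, 403.3]
tcp_rot: [-180.0, 0.0, -7.9]
ft_force: [0.2, 0.7, -1.2]
finger_gap: 23.5
```

```bash
python3 - <<'E'
from h import *
done([-2,304,0],[0,0,.225])
s=snapshot("wrist"); np.savez("v7.npz",**s); cv2.imwrite("pics/w7.png",s["pixels"][:,:,::-1])
v=s["pixels"];k=5
f=lambda i: cv2.resize(i[:,:,::-1],None,fx=k,fy=k,interpolation=cv2.INTER_CUBIC)
cv2.imwrite("pics/z7.png",np.hstack([f(v[0:110,285:365]),f(v[110:220,285:365])]))
done([0,0,0])
E
```

```text
cmd [ 470.3 -135.4  403.7] [180.     0.    -7.89]
meas 6.5 [ 470.4 -134.6  403.3] [-1.7995e+02  5.0000e-02 -7.8800e+00] F [ 0.2  0.7 -1.2] T [ 0.01 -0.01  0.06] gap 23.5
cmd [ 470.3 -135.4  403.7] [180.     0.    -7.89]
meas 6.55 [ 470.5 -134.3  403.5] [-1.7997e+02  2.0000e-02 -7.8300e+00] F [ 0.5 -0.  -1.6] T [ 0.03 -0.01  0.04] gap 23.3
```

View pics/w7.png

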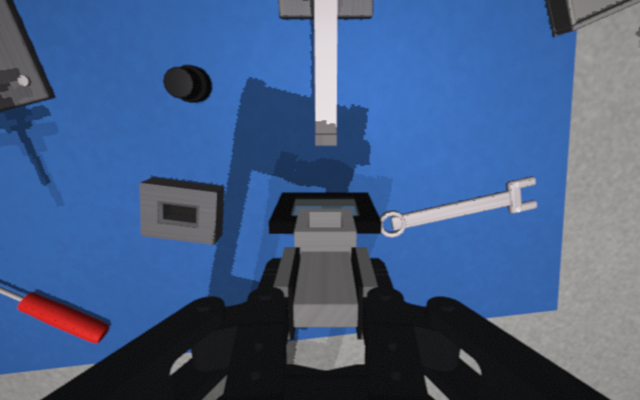

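View pics/z7.png

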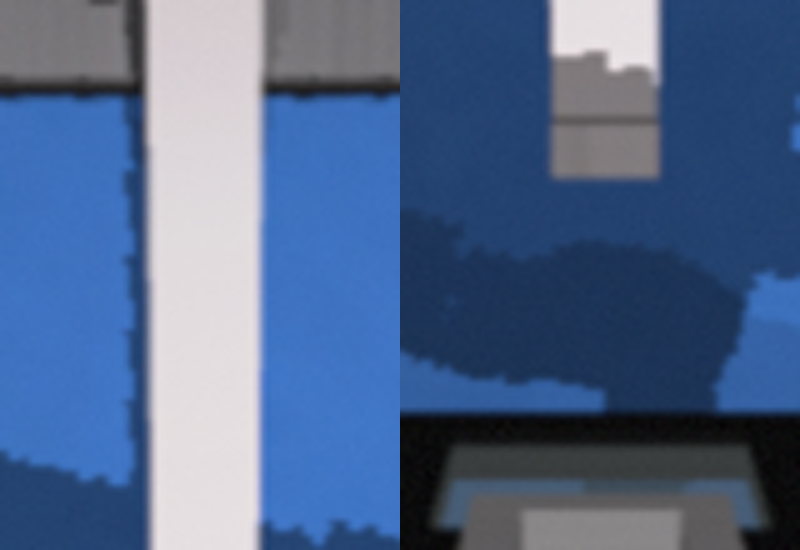

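Request:
arm_command --plan '[{"jaw": 1,"dx": 10,"dy": 0,"dz": 0,"wx": 0,"wy": 0,"wz": 0},{"jaw": 1,"dx": 25,"dy": 0,"dz": 0,"wx": 0,"wy": 0,"wz": 0},{"jaw": 1,"dx": 40,"dy": 0,"dz": 0,"wx": 0,"wy": 0,"wz": 0},{"jaw": 1,"dx": 56,"dy": 0,"dz": 0,"wx": 0,"wy": 0,"wz": 0},{"jaw": 1,"dx": 72,"dy": 0,"dz": 0,"wx": 0,"wy": 0,"wz": 0},{"jaw": 1,"dx": 88,"dy": 0,"dz": 0,"wx": 0,"wy": 0,"wz": 0},{"jaw": 1,"dx": 88,"dy": 0,"dz": 0,"wx": 0,"wy": 0,"wz": 0},{"jaw": 1,"dx": 88,"dy": 0,"dz": 0,"wx": 0,"wy": 0,"wz": 0}]'

```text
time: 7.35
tool_pos: [557.8, -146.6, 403.4]
tcp_rot: [-180.0, 0.0, -7.8]
ft_force: [-1.0, -0.8, -1.7]
finger_gap: 23.2
```

```bash
python3 - <<'E'
from h import *
done([88,0,0])
s=snapshot("wrist"); np.savez("v8.npz",**s); cv2.imwrite("pics/w8.png",s["pixels"][:,:,::-1])
v=s["pixels"];k=5
f=lambda i: cv2.resize(i[:,:,::-1],None,fx=k,fy=k,interpolation=cv2.INTER_CUBIC)
cv2.imwrite("pics/z8.png",np.hstack([f(v[0:110,285:365]),f(v[110:220,285:365])]))
done([0,0,0])
E
```

```text
cmd [ 557.5 -147.5  403.7] [180.     0.    -7.89]
meas 7.35 [ 557.8 -146.6  403.4] [-1.7999e+02  4.0000e-02 -7.8100e+00] F [-1.  -0.8 -1.7] T [-0.01 -0.02  0.03] gap 23.2
cmd [ 557.5 -147.5  403.7] [180.     0.    -7.89]
meas 7.4 [ 557.5 -146.7  403.5] [-1.7999e+02  3.0000e-02 -7.8300e+00] F [-1.2 -0.3 -1.4] T [-0.1   0.04 -0.01] gap 23.2
```

View pics/w8.png

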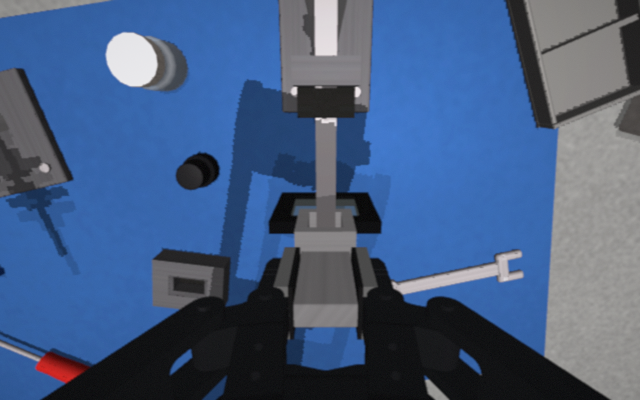

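View pics/z8.png

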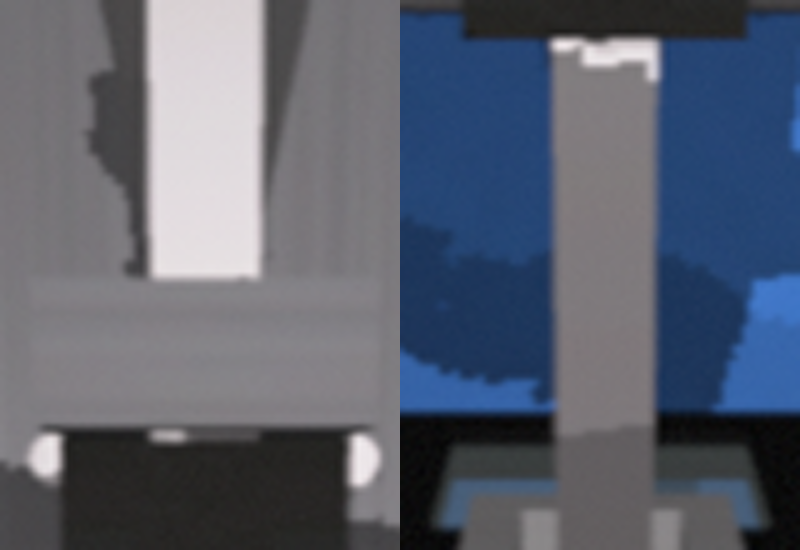

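```bash
cat >> fit.py <<'E'
def loc(P,q):
    c,s=np.cos(q[2]),np.sin(q[2]); d=np.array(P[:2])-q[:2]; return np.round([c*d[0]+s*d[1],-s*d[0]+c*d[1]],2)
E
python3 - <<'E'
from fit import *
v=dict(np.load("v8.npz")); j=json.load(open("st.json"))
for z in (214,205): print(z,loc(onz(v,[325.6,117.3],z),j["S"]), onz(v,[325.6,117.3],z))
v1=dict(np.load("v1.npz")); print(loc(onz(v1,[310,103],214),j["S"]))
print("tool loc",loc(sense()["tool_pos"],j["S"]))
# arm centre line lateral
for p in ([325.7,120],[325.6,180]): print(loc(onz(v,p,205),j["S"]))
E
```

```text
214 [-59.7    0.27] [ 623.79463728 -156.26150583  214.        ]
205 [-60.16   0.26] [ 623.34067184 -156.20548047  205.        ]
[-60.18  -0.52]
tool loc [-126.68    0.61]
[-61.42   0.21]
[-91.09   0.25]
```

Request:
arm_command --plan '[{"jaw": 1,"dx": 8,"dy": 0,"dz": 4,"wx": 0,"wy": 0,"wz": 0},{"jaw": 1,"dx": 18,"dy": 0,"dz": 7,"wx": 0,"wy": 0,"wz": 0},{"jaw": 1,"dx": 28,"dy": 0,"dz": 8,"wx": 0,"wy": 0,"wz": 0},{"jaw": 1,"dx": 36,"dy": 0,"dz": 8,"wx": 0,"wy": 0,"wz": 0},{"jaw": 1,"dx": 41,"dy": 0,"dz": 8,"wx": 0,"wy": 0,"wz": 0},{"jaw": 1,"dx": 44,"dy": 0,"dz": 8,"wx": 0,"wy": 0,"wz": 0},{"jaw": 1,"dx": 44,"dy": 0,"dz": 8,"wx": 0,"wy": 0,"wz": 0},{"jaw": 1,"dx": 44,"dy": 0,"dz": 8,"wx": 0,"wy": 0,"wz": 0}]'

```text
time: 8.2
tool_pos: [601.0, -153.5, 395.7]
tcp_rot: [180.0, 0.0, -7.9]
ft_force: [-0.4, 0.2, -1.6]
finger_gap: 23.6
```

```bash
cat >> fit.py <<'E'
def tl(k):
    j=json.load(open("st.json"));s=sense(); q=j[k]; c,sn=np.cos(q[2]),np.sin(q[2]); f=s["ft_force"]
    print("tool loc",k,loc(s["tool_pos"],q),"z",round(s["tool_pos"][2],1),"Fx,Fy",np.round([c*f[0]+sn*f[1],-sn*f[0]+c*f[1]],1))
E
python3 - <<'E'
from fit import *
done([44,0,8]); tl("S")
s=snapshot("wrist"); np.savez("v9.npz",**s); crop(s,240,60,160,180,3,"w9.png"); tl("S")
E
```

```text
cmd [ 601.1 -153.5  395.7] [180.     0.    -7.89]
meas 8.2 [ 601.  -153.5  395.7] [ 1.80e+02  1.00e-02 -7.89e+00] F [-0.4  0.2 -1.6] T [-0.    0.04  0.02] gap 23.6
tool loc S [-82.61  -0.14] z 395.7 Fx,Fy [-0.5  0.1]
tool loc S [-82.69  -0.12] z 395.7 Fx,Fy [0.2 0.5]
```

View pics/w9.png

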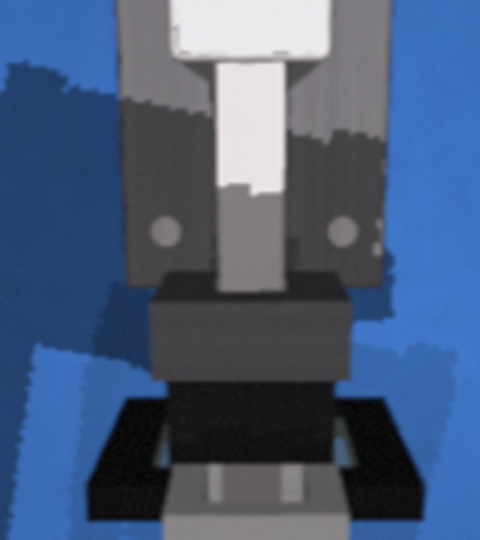

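Request:
arm_command --plan '[{"jaw": 1,"dx": 2,"dy": 0,"dz": 0,"wx": 0,"wy": 0,"wz": 0},{"jaw": 1,"dx": 4,"dy": 0,"dz": 0,"wx": 0,"wy": 0,"wz": 0},{"jaw": 1,"dx": 6,"dy": 0,"dz": 0,"wx": 0,"wy": 0,"wz": 0},{"jaw": 1,"dx": 6,"dy": 0,"dz": 0,"wx": 0,"wy": 0,"wz": 0}]'

```text
time: 8.65
tool_pos: [607.2, -154.3, 395.8]
tcp_rot: [180.0, -0.0, -7.9]
ft_force: [0.4, -0.2, -1.8]
finger_gap: 23.5
```

```bash
python3 - <<'E'
from fit import *
done([6,0,0]); tl("S")
E
```

```text
cmd [ 607.  -154.3  395.7] [180.     0.    -7.89]
meas 8.65 [ 607.2 -154.3  395.8] [ 1.80e+02 -1.00e-02 -7.89e+00] F [ 0.4 -0.2 -1.8] T [-0.03 -0.05  0.01] gap 23.5
tool loc S [-76.36  -0.1 ] z 395.8 Fx,Fy [ 0.4 -0.2]
```

Request:
arm_command --plan '[{"jaw": 1,"dx": 1,"dy": 0,"dz": 0,"wx": 0,"wy": 0,"wz": 0},{"jaw": 1,"dx": 1,"dy": 0,"dz": 0,"wx": 0,"wy": 0,"wz": 0}]'

```text
time: 8.85
tool_pos: [608.1, -154.4, 395.7]
tcp_rot: [-180.0, -0.0, -7.9]
ft_force: [0.2, -0.3, -1.5]
finger_gap: 23.1
```

```bash
python3 - <<'E'
from fit import *
done([1,0,0]); tl("S")
E
```

```text
cmd [ 608.  -154.5  395.7] [180.     0.    -7.89]
meas 8.85 [ 608.1 -154.4  395.7] [-180.     -0.     -7.89] F [ 0.2 -0.3 -1.5] T [-0.   -0.02  0.01] gap 23.1
tool loc S [-75.49  -0.09] z 395.7 Fx,Fy [ 0.3 -0.2]
```

Request:
arm_command --plan '[{"jaw": 1,"dx": 1,"dy": 0,"dz": 0,"wx": 0,"wy": 0,"wz": 0},{"jaw": 1,"dx": 1,"dy": 0,"dz": 0,"wx": 0,"wy": 0,"wz": 0}]'

```text
time: 9.05
tool_pos: [609.1, -154.6, 395.7]
tcp_rot: [180.0, -0.0, -7.9]
ft_force: [-0.4, -0.7, -1.8]
finger_gap: 23.3
```

```bash
python3 - <<'E'
from fit import *
done([1,0,0]); tl("S")
E
```

```text
cmd [ 609.  -154.6  395.7] [180.     0.    -7.89]
meas 9.05 [ 609.1 -154.6  395.7] [180.    -0.    -7.89] F [-0.4 -0.7 -1.8] T [-0.02  0.    0.03] gap 23.3
tool loc S [-74.5   -0.11] z 395.7 Fx,Fy [-0.3 -0.8]
```

Request:
arm_command --plan '[{"jaw": 1,"dx": 1,"dy": 0,"dz": 0,"wx": 0,"wy": 0,"wz": 0},{"jaw": 1,"dx": 1,"dy": 0,"dz": 0,"wx": 0,"wy": 0,"wz": 0}]'

```text
time: 9.25
tool_pos: [610.0, -154.7, 395.7]
tcp_rot: [-180.0, 0.0, -7.9]
ft_force: [0.1, -0.2, -1.8]
finger_gap: 23.2
```

```bash
python3 - <<'E'
from fit import *
done([1,0,0]); tl("S")
E
```

```text
cmd [ 610.  -154.7  395.7] [180.     0.    -7.89]
meas 9.25 [ 610.  -154.7  395.7] [-1.80e+02  1.00e-02 -7.89e+00] F [ 0.1 -0.2 -1.8] T [-0.03  0.06  0.03] gap 23.2
tool loc S [-73.53  -0.11] z 395.7 Fx,Fy [ 0.1 -0.2]
```

Request:
arm_command --plan '[{"jaw": 1,"dx": 1,"dy": 0,"dz": 0,"wx": 0,"wy": 0,"wz": 0},{"jaw": 1,"dx": 1,"dy": 0,"dz": 0,"wx": 0,"wy": 0,"wz": 0}]'

```text
time: 9.45
tool_pos: [610.7, -154.8, 395.7]
tcp_rot: [-180.0, 0.1, -7.9]
ft_force: [-5.1, 0.9, 0.5]
finger_gap: 23.2
```

```bash
python3 - <<'E'
from fit import *
done([1,0,0]); tl("S")
E
```

```text
cmd [ 611.  -154.9  395.7] [180.     0.    -7.89]
meas 9.45 [ 610.7 -154.8  395.7] [-1.80e+02  7.00e-02 -7.89e+00] F [-5.1  0.9  0.5] T [0.11 0.86 0.02] gap 23.2
tool loc S [-72.84  -0.11] z 395.7 Fx,Fy [-5.2  0.2]
```

Request:
arm_command --plan '[{"jaw": 1,"dx": 0.5,"dy": 0,"dz": 0,"wx": 0,"wy": 0,"wz": 0},{"jaw": 1,"dx": 1,"dy": 0,"dz": 0,"wx": 0,"wy": 0,"wz": 0},{"jaw": 1,"dx": 1.5,"dy": 0,"dz": 0,"wx": 0,"wy": 0,"wz": 0},{"jaw": 1,"dx": 1.5,"dy": 0,"dz": 0,"wx": 0,"wy": 0,"wz": 0}]' --squeeze 60

```text
time: 9.85
tool_pos: [612.3, -155.1, 395.7]
tcp_rot: [-180.0, 0.1, -7.9]
ft_force: [-4.7, 1.4, -0.1]
finger_gap: 22.9
```

```bash
python3 - <<'E'
from fit import *
done([1.5,0,0]); tl("S")
s=snapshot("wrist"); np.savez("v10.npz",**s); crop(s,240,60,160,180,3,"w10.png"); s=snapshot("scene"); crop(s,220,190,120,140,4,"s10.png")
E
```

```text
cmd [ 612.5 -155.1  395.7] [180.     0.    -7.89]
meas 9.85 [ 612.3 -155.1  395.7] [-1.80e+02  5.00e-02 -7.89e+00] F [-4.7  1.4 -0.1] T [ 0.14  0.85 -0.02] gap 22.9
tool loc S [-71.29  -0.14] z 395.7 Fx,Fy [-4.9  0.7]
```

View pics/w10.png

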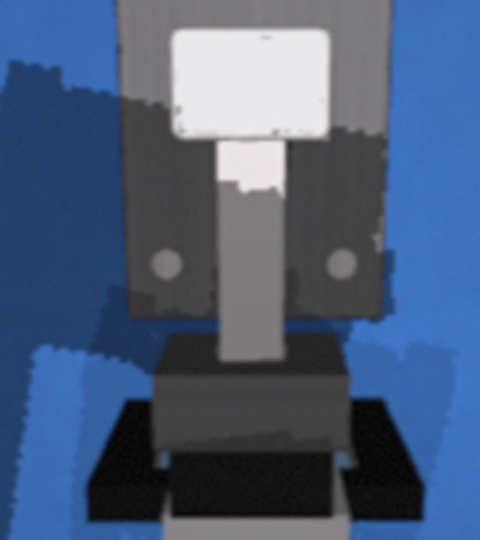

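View pics/s10.png

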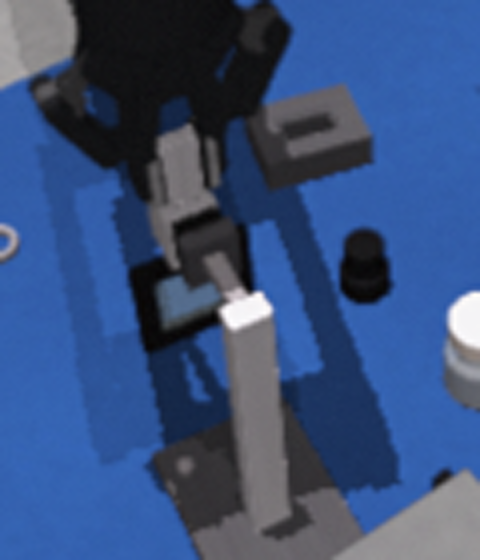

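Request:
arm_command --plan '[{"jaw": 1,"dx": 0.6,"dy": 0,"dz": 0,"wx": 0,"wy": 0,"wz": 0},{"jaw": 1,"dx": 1.2,"dy": 0,"dz": 0,"wx": 0,"wy": 0,"wz": 0},{"jaw": 1,"dx": 1.7,"dy": 0,"dz": 0,"wx": 0,"wy": 0,"wz": 0},{"jaw": 1,"dx": 1.7,"dy": 0,"dz": 0,"wx": 0,"wy": 0,"wz": 0}]'

```text
time: 10.35
tool_pos: [614.0, -155.3, 395.7]
tcp_rot: [-180.0, 0.0, -7.9]
ft_force: [-5.4, 0.1, 0.6]
finger_gap: 23.2
```

```bash
python3 - <<'E'
from fit import *
done([1.7,0,0]); tl("S")
E
```

```text
cmd [ 614.2 -155.3  395.7] [180.     0.    -7.89]
meas 10.35 [ 614.  -155.3  395.7] [-1.80e+02  3.00e-02 -7.89e+00] F [-5.4  0.1  0.6] T [0.14 0.91 0.02] gap 23.2
tool loc S [-69.49  -0.12] z 395.7 Fx,Fy [-5.3 -0.6]
```

Request:
arm_command --plan '[{"jaw": 1,"dx": -0.2,"dy": 0,"dz": 0.7,"wx": 0,"wy": 0,"wz": 0},{"jaw": 1,"dx": -0.2,"dy": 0,"dz": 1.3,"wx": 0,"wy": 0,"wz": 0},{"jaw": 1,"dx": -0.2,"dy": 0,"dz": 1.3,"wx": 0,"wy": 0,"wz": 0}]'

```text
time: 10.65
tool_pos: [613.9, -155.3, 394.3]
tcp_rot: [180.0, 0.0, -7.9]
ft_force: [-4.2, 0.9, 0.4]
finger_gap: 22.5
```

```bash
python3 - <<'E'
from fit import *
done([-.2,0,1.3]); tl("S")
E
```

```text
cmd [ 614.  -155.3  394.4] [180.     0.    -7.89]
meas 10.65 [ 613.9 -155.3  394.3] [180.     0.    -7.89] F [-4.2  0.9  0.4] T [ 0.14  0.72 -0.01] gap 22.5
tool loc S [-69.59  -0.15] z 394.3 Fx,Fy [-4.3  0.3]
```

Request:
arm_command --plan '[{"jaw": 1,"dx": -0.2,"dy": 0,"dz": 0.6,"wx": 0,"wy": 0,"wz": 0},{"jaw": 1,"dx": -0.3,"dy": 0,"dz": 0.6,"wx": 0,"wy": 0,"wz": 0},{"jaw": 0.65,"dx": -0.3,"dy": 0,"dz": 0.6,"wx": 0,"wy": 0,"wz": 0},{"jaw": 0.45,"dx": -0.3,"dy": 0,"dz": 0.6,"wx": 0,"wy": 0,"wz": 0},{"jaw": 0.4,"dx": -0.3,"dy": 0,"dz": 0.6,"wx": 0,"wy": 0,"wz": 0},{"jaw": 0.4,"dx": -0.3,"dy": 0,"dz": 0.6,"wx": 0,"wy": 0,"wz": 0}]'

```text
time: 11.25
tool_pos: [613.8, -155.3, 393.9]
tcp_rot: [180.0, -0.0, -7.9]
ft_force: [-0.3, 0.5, -0.4]
finger_gap: 51.1
```

```bash
python3 - <<'E'
from fit import *
done([-.3,0,.6]); tl("S")
p,R=getcmd(); shift(p+[0,0,80],[180,0,-7.89])
E
```

```text
cmd [ 613.7 -155.2  393.8] [180.     0.    -7.89]
meas 11.25 [ 613.8 -155.3  393.9] [ 1.80e+02 -3.00e-02 -7.89e+00] F [-0.3  0.5 -0.4] T [-0.   -0.02 -0.05] gap 51.1
tool loc S [-69.71  -0.1 ] z 393.9 Fx,Fy [-0.4  0.5]
d [  0.   0. -80.] w [-0. -0.  0.] dist 80.0 deg 0.0
```

Request:
arm_command --plan '[{"jaw": 0.4,"dx": 0,"dy": 0,"dz": -20,"wx": 0,"wy": 0,"wz": 0},{"jaw": 0.4,"dx": 0,"dy": 0,"dz": -55,"wx": 0,"wy": 0,"wz": 0},{"jaw": 0.4,"dx": -20,"dy": 0,"dz": -90,"wx": 0,"wy": 0,"wz": 0},{"jaw": 0.4,"dx": -50,"dy": 0,"dz": -95,"wx": 0,"wy": 0,"wz": 0},{"jaw": 0.4,"dx": -60,"dy": 0,"dz": -95,"wx": 0,"wy": 0,"wz": 0},{"jaw": 0.4,"dx": -60,"dy": 0,"dz": -95,"wx": 0,"wy": 0,"wz": 0},{"jaw": 0.4,"dx": -60,"dy": 0,"dz": -95,"wx": 0,"wy": 0,"wz": 0}]'

```text
time: 11.95
tool_pos: [554.5, -147.0, 487.7]
tcp_rot: [-180.0, 0.1, -7.9]
ft_force: [0.5, -0.1, 0.4]
finger_gap: 51.3
```

```bash
python3 - <<'E'
from fit import *
done([-60,0,-95]); tl("S")
s=snapshot("wrist"); np.savez("v11.npz",**s); crop(s,260,0,140,220,3,"w11.png")
j=json.load(open("st.json")); q=j["F"]; c,sn=np.cos(q[2]),np.sin(q[2])
P=[q[0]-82*c,q[1]-82*sn]; print(P)
shift(P+[460],[180,0,5])
E
```

```text
cmd [ 554.2 -147.   488.8] [180.     0.    -7.89]
meas 11.95 [ 554.5 -147.   487.7] [-1.7998e+02  6.0000e-02 -7.9000e+00] F [ 0.5 -0.1  0.4] T [0.03 0.01 0.01] gap 51.3
tool loc S [-1.2963e+02 -1.2000e-01] z 487.7 Fx,Fy [ 0.6 -0. ]
[np.float64(563.4744170920409), np.float64(177.5439396429815)]
d [ -35.4 -322.7   28.8] w [-0.    -0.    -0.225] dist 326.0 deg 12.9
```

View pics/w11.png

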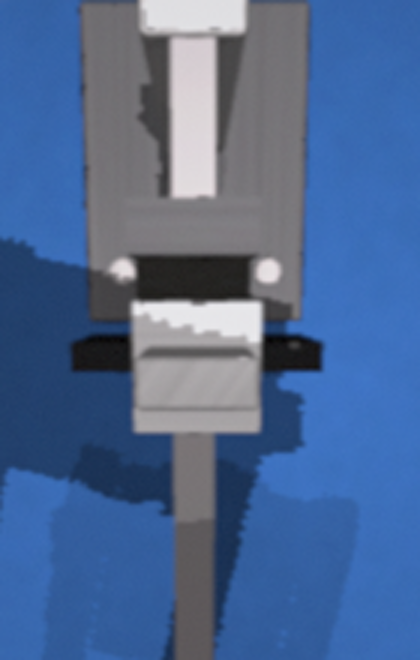

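```bash
python3 - <<'E'
from fit import *
v=dict(np.load("v11.npz")); j=json.load(open("st.json"))
for p,z in [((325.5,143.8),211),((325.5,135.8),257),((325.5,118.5),257),((325.5,100.2),211)]: print(p,z,loc(onz(v,p,z),j["S"]))
E
```

```text
(325.5, 143.8) 211 [-86.1   -0.66]
(325.5, 135.8) 257 [-75.64  -0.66]
(325.5, 118.5) 257 [-65.84  -0.67]
(325.5, 100.2) 211 [-55.97  -0.7 ]
```

Request:
arm_command --plan '[{"jaw": 0.4,"dx": -5,"dy": -30,"dz": 0,"wx": 0,"wy": 0,"wz": -0.04},{"jaw": 0.4,"dx": -10,"dy": -80,"dz": 0,"wx": 0,"wy": 0,"wz": -0.1},{"jaw": 0.4,"dx": -15,"dy": -130,"dz": 0,"wx": 0,"wy": 0,"wz": -0.16},{"jaw": 0.4,"dx": -20,"dy": -180,"dz": 0,"wx": 0,"wy": 0,"wz": -0.225},{"jaw": 0.4,"dx": -25,"dy": -230,"dz": 0,"wx": 0,"wy": 0,"wz": -0.225},{"jaw": 0.4,"dx": -30,"dy": -280,"dz": 5,"wx": 0,"wy": 0,"wz": -0.225},{"jaw": 0.4,"dx": -35.5,"dy": -312,"dz": 15,"wx": 0,"wy": 0,"wz": -0.225},{"jaw": 0.4,"dx": -35.5,"dy": -322.5,"dz": 29,"wx": 0,"wy": 0,"wz": -0.225},{"jaw": 0.4,"dx": -35.5,"dy": -322.5,"dz": 29,"wx": 0,"wy": 0,"wz": -0.225},{"jaw": 0.4,"dx": -35.5,"dy": -322.5,"dz": 29,"wx": 0,"wy": 0,"wz": -0.225}]'

```text
time: 13.0
tool_pos: [563.7, 176.5, 458.5]
tcp_rot: [179.9, 0.1, 5.0]
ft_force: [0.1, 0.6, 0.2]
finger_gap: 51.0
```

```bash
python3 - <<'E'
from fit import *
done([-35.5,-322.5,29],[0,0,-.225]); tl("F")
s=snapshot("wrist"); np.savez("v12.npz",**s); crop(s,230,90,190,200,3,"w12.png")
E
```

```text
cmd [563.4 177.3 459.8] [180.   0.   5.]
meas 13.0 [563.7 176.5 458.5] [1.7994e+02 1.4000e-01 4.9900e+00] F [0.1 0.6 0.2] T [-0.06 -0.05  0.01] gap 51.0
tool loc F [-81.88  -1.04] z 458.5 Fx,Fy [0.2 0.6]
```

View pics/w12.png

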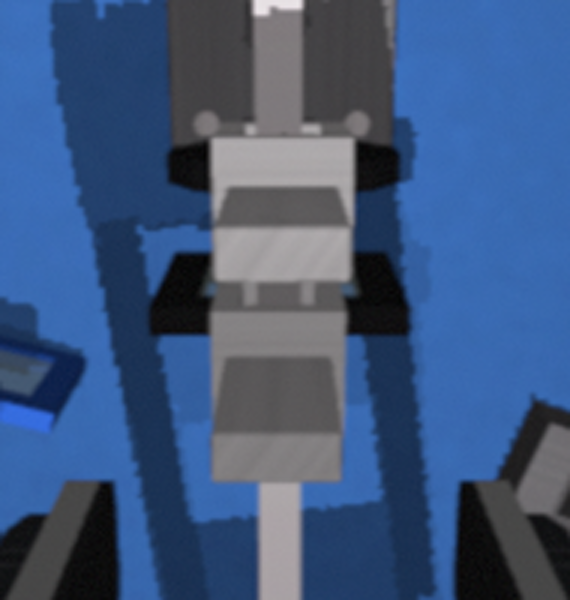

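```bash
python3 - <<'E'
from fit import *
v=dict(np.load("v12.npz")); j=json.load(open("st.json"))
for p in [(211,481),(341,481),(213,434),(339,433)]: print(p,loc(onz(v,Z(*p,230,90,3),257),j["F"]))
for p in [(259,560),(301,560),(259,490),(301,490)]: print(p,loc(onz(v,Z(*p,230,90,3),205),j["F"]))
tl("F"); q=j["F"]; c,sn=np.cos(q[2]),np.sin(q[2])
l=(-82,0.5);P=[q[0]+l[0]*c-sn*l[1],q[1]+l[0]*sn+c*l[1]]; shift(P+[392],[180,0,5])
E
```

```text
(211, 481) [-87.31  12.1 ]
(341, 481) [-87.37 -11.76]
(213, 434) [-78.02  11.52]
(339, 433) [-77.88 -11.27]
(259, 560) [-132.9     5.04]
(301, 560) [-132.93   -5.28]
(259, 490) [-114.06    4.85]
(301, 490) [-114.08   -5.23]
tool loc F [-81.8   -1.52] z 459.5 Fx,Fy [-0.1  0.8]
d [ 0.1 -0.7 67.8] w [-0. -0.  0.] dist 67.8 deg 0.0
```

Request:
arm_command --plan '[{"jaw": 0.4,"dx": -0.5,"dy": -0.3,"dz": 25,"wx": 0,"wy": 0,"wz": 0},{"jaw": 0.4,"dx": -0.5,"dy": -0.3,"dz": 50,"wx": 0,"wy": 0,"wz": 0},{"jaw": 0.4,"dx": -0.5,"dy": -0.3,"dz": 66,"wx": 0,"wy": 0,"wz": 0},{"jaw": 0.4,"dx": -0.5,"dy": -0.3,"dz": 66,"wx": 0,"wy": 0,"wz": 0},{"jaw": 0.6,"dx": -0.5,"dy": -0.3,"dz": 66,"wx": 0,"wy": 0,"wz": 0},{"jaw": 0.7,"dx": -0.5,"dy": -0.3,"dz": 66,"wx": 0,"wy": 0,"wz": 0},{"jaw": 1,"dx": -0.5,"dy": -0.3,"dz": 66,"wx": 0,"wy": 0,"wz": 0},{"jaw": 1,"dx": -0.5,"dy": -0.3,"dz": 66,"wx": 0,"wy": 0,"wz": 0},{"jaw": 1,"dx": -0.5,"dy": -0.3,"dz": 66,"wx": 0,"wy": 0,"wz": 0}]' --squeeze 50

```text
time: 13.95
tool_pos: [563.3, 177.7, 395.9]
tcp_rot: [-180.0, -0.2, 5.0]
ft_force: [-0.3, 0.1, 6.7]
finger_gap: 23.0
```

```bash
python3 - <<'E'
from fit import *
done([-.5,-.3,66]); tl("F")
E
```

```text
cmd [562.8 177.6 393.8] [180.   0.   5.]
meas 13.95 [563.3 177.7 395.9] [-179.99   -0.2     5.01] F [-0.3  0.1  6.7] T [-0.16  0.01  0.02] gap 23.0
tool loc F [-82.16   0.13] z 395.9 Fx,Fy [-0.3  0.1]
```

Request:
arm_command --plan '[{"jaw": 1,"dx": 0,"dy": 0,"dz": -5,"wx": 0,"wy": 0,"wz": 0},{"jaw": 1,"dx": 0,"dy": 0,"dz": -12,"wx": 0,"wy": 0,"wz": 0},{"jaw": 1,"dx": 0,"dy": 0,"dz": -12,"wx": 0,"wy": 0,"wz": 0},{"jaw": 1,"dx": 0,"dy": 0,"dz": -12,"wx": 0,"wy": 0,"wz": 0}]'

```text
time: 14.35
tool_pos: [562.9, 177.6, 406.0]
tcp_rot: [-180.0, -0.0, 5.0]
ft_force: [-0.2, -0.1, -2.0]
finger_gap: 23.2
```

```bash
python3 - <<'E'
from fit import *
done([0,0,-12]); tl("F")
E
```

```text
cmd [562.8 177.6 405.8] [180.   0.   5.]
meas 14.35 [562.9 177.6 406. ] [-1.80e+02 -2.00e-02  5.01e+00] F [-0.2 -0.1 -2. ] T [-0.   -0.02 -0.04] gap 23.2
tool loc F [-82.61   0.15] z 406.0 Fx,Fy [-0.2 -0.1]
```

Request:
arm_command --plan '[{"jaw": 1,"dx": -10,"dy": 0,"dz": 0,"wx": 0,"wy": 0,"wz": 0},{"jaw": 1,"dx": -26,"dy": 0,"dz": 0,"wx": 0,"wy": 0,"wz": 0},{"jaw": 1,"dx": -44,"dy": 0,"dz": 0,"wx": 0,"wy": 0,"wz": 0},{"jaw": 1,"dx": -62,"dy": 0,"dz": 0,"wx": 0,"wy": 0,"wz": 0},{"jaw": 1,"dx": -80,"dy": 0,"dz": 0,"wx": 0,"wy": 0,"wz": 0},{"jaw": 1,"dx": -98,"dy": 0,"dz": 0,"wx": 0,"wy": 0,"wz": 0},{"jaw": 1,"dx": -112,"dy": 0,"dz": 0,"wx": 0,"wy": 0,"wz": 0},{"jaw": 1,"dx": -118,"dy": 0,"dz": 0,"wx": 0,"wy": 0,"wz": 0},{"jaw": 1,"dx": -118,"dy": 0,"dz": 0,"wx": 0,"wy": 0,"wz": 0}]'

```text
time: 15.25
tool_pos: [444.5, 167.3, 405.7]
tcp_rot: [-180.0, -0.0, 5.0]
ft_force: [0.9, 0.1, -2.8]
finger_gap: 23.3
```

```bash
python3 - <<'E'
from fit import *
done([-118,0,0]); tl("F")
j=json.load(open("st.json"));q=j["S"]; c,sn=np.cos(q[2]),np.sin(q[2])
l=(-213,0);P=[q[0]+l[0]*c-sn*l[1],q[1]+l[0]*sn+c*l[1]]; shift(P+[405.8],[180,0,-7.89])
E
```

```text
cmd [445.3 167.3 405.8] [180.   0.   5.]
meas 15.25 [444.5 167.3 405.7] [-180.     -0.      5.02] F [ 0.9  0.1 -2.8] T [ 0.03  0.01 -0.06] gap 23.3
tool loc F [-2.0139e+02  1.5000e-01] z 405.7 Fx,Fy [0.9 0. ]
d [ 1.000e-01  3.039e+02 -0.000e+00] w [-0.    -0.     0.225] dist 303.9 deg 12.9
```

Request:
arm_command --plan '[{"jaw": 1,"dx": 0,"dy": 30,"dz": -5,"wx": 0,"wy": 0,"wz": 0.03},{"jaw": 1,"dx": 0,"dy": 75,"dz": -5,"wx": 0,"wy": 0,"wz": 0.08},{"jaw": 1,"dx": 0,"dy": 125,"dz": -5,"wx": 0,"wy": 0,"wz": 0.15},{"jaw": 1,"dx": 0,"dy": 175,"dz": -5,"wx": 0,"wy": 0,"wz": 0.2},{"jaw": 1,"dx": 0,"dy": 225,"dz": -5,"wx": 0,"wy": 0,"wz": 0.225},{"jaw": 1,"dx": 0,"dy": 270,"dz": -5,"wx": 0,"wy": 0,"wz": 0.225},{"jaw": 1,"dx": 0,"dy": 295,"dz": -3,"wx": 0,"wy": 0,"wz": 0.225},{"jaw": 1,"dx": 0,"dy": 304,"dz": 0,"wx": 0,"wy": 0,"wz": 0.225},{"jaw": 1,"dx": 0,"dy": 304,"dz": 0,"wx": 0,"wy": 0,"wz": 0.225},{"jaw": 1,"dx": 0,"dy": 304,"dz": 0,"wx": 0,"wy": 0,"wz": 0.225},{"jaw": 1,"dx": 0,"dy": 304,"dz": 0,"wx": 0,"wy": 0,"wz": 0.225}]'

```text
time: 16.35
tool_pos: [472.0, -134.3, 405.8]
tcp_rot: [-180.0, 0.0, -7.8]
ft_force: [-0.2, 0.5, -2.0]
finger_gap: 23.1
```

```bash
python3 - <<'E'
from fit import *
done([0,304,0],[0,0,.225]); tl("S")
s=snapshot("wrist"); np.savez("v13.npz",**s); v=s["pixels"];k=5
f=lambda i: cv2.resize(i[:,:,::-1],None,fx=k,fy=k,interpolation=cv2.INTER_CUBIC)
cv2.imwrite("pics/z13.png",np.hstack([f(v[0:110,285:365]),f(v[110:220,285:365])]))
E
```

```text
cmd [ 471.8 -135.6  405.8] [180.     0.    -7.89]
meas 16.35 [ 472.  -134.3  405.8] [-179.97    0.     -7.8 ] F [-0.2  0.5 -2. ] T [ 0.03  0.   -0.04] gap 23.1
tool loc S [-213.11    1.16] z 405.8 Fx,Fy [-0.3  0.5]
```

View pics/z13.png

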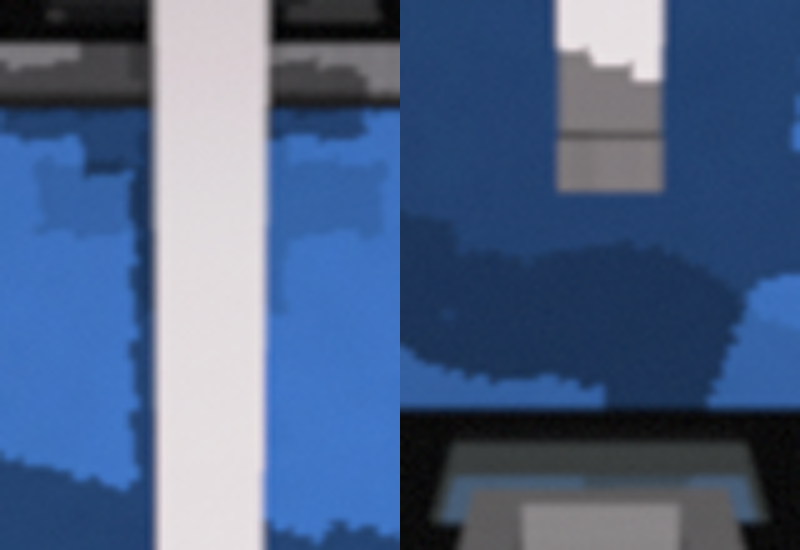

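Request:
arm_command --plan '[{"jaw": 1,"dx": 8,"dy": 0,"dz": 0,"wx": 0,"wy": 0,"wz": 0},{"jaw": 1,"dx": 22,"dy": 0,"dz": 0,"wx": 0,"wy": 0,"wz": 0},{"jaw": 1,"dx": 38,"dy": 0,"dz": 0,"wx": 0,"wy": 0,"wz": 0},{"jaw": 1,"dx": 54,"dy": 0,"dz": 0,"wx": 0,"wy": 0,"wz": 0},{"jaw": 1,"dx": 68,"dy": 0,"dz": 0,"wx": 0,"wy": 0,"wz": 0},{"jaw": 1,"dx": 78,"dy": 0,"dz": 0,"wx": 0,"wy": 0,"wz": 0},{"jaw": 1,"dx": 83,"dy": 0,"dz": 0,"wx": 0,"wy": 0,"wz": 0},{"jaw": 1,"dx": 83,"dy": 0,"dz": 4,"wx": 0,"wy": 0,"wz": 0},{"jaw": 1,"dx": 83,"dy": 0,"dz": 8.5,"wx": 0,"wy": 0,"wz": 0},{"jaw": 1,"dx": 83,"dy": 0,"dz": 8.5,"wx": 0,"wy": 0,"wz": 0}]'

```text
time: 17.4
tool_pos: [553.5, -146.8, 396.3]
tcp_rot: [-180.0, 0.1, -7.9]
ft_force: [-0.8, -0.8, -1.6]
finger_gap: 23.2
```

```bash
python3 - <<'E'
from fit import *
done([83,0,8.5]); tl("S")
s=snapshot("wrist"); np.savez("v14.npz",**s); crop(s,240,60,160,180,3,"w14.png")
E
```

```text
cmd [ 554.  -147.   397.3] [180.     0.    -7.89]
meas 17.4 [ 553.5 -146.8  396.3] [-1.7998e+02  8.0000e-02 -7.8900e+00] F [-0.8 -0.8 -1.6] T [ 0.01  0.03 -0.02] gap 23.2
tool loc S [-1.3067e+02 -2.0000e-02] z 396.3 Fx,Fy [-0.7 -0.9]
```

View pics/w14.png

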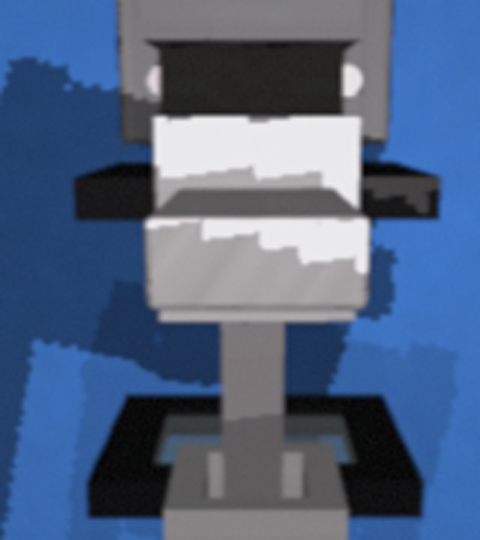

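Request:
arm_command --plan '[{"jaw": 1,"dx": 6,"dy": 0,"dz": 0,"wx": 0,"wy": 0,"wz": 0},{"jaw": 1,"dx": 13,"dy": 0,"dz": 0,"wx": 0,"wy": 0,"wz": 0},{"jaw": 1,"dx": 19,"dy": 0,"dz": 0,"wx": 0,"wy": 0,"wz": 0},{"jaw": 1,"dx": 23,"dy": 0,"dz": 0,"wx": 0,"wy": 0,"wz": 0},{"jaw": 1,"dx": 25,"dy": 0,"dz": 0,"wx": 0,"wy": 0,"wz": 0},{"jaw": 1,"dx": 26,"dy": 0,"dz": 0,"wx": 0,"wy": 0,"wz": 0},{"jaw": 1,"dx": 26,"dy": 0,"dz": 0,"wx": 0,"wy": 0,"wz": 0}]'

```text
time: 18.15
tool_pos: [579.8, -150.5, 397.2]
tcp_rot: [-180.0, 0.0, -7.9]
ft_force: [-0.4, -0.2, -1.8]
finger_gap: 23.4
```

```bash
python3 - <<'E'
from fit import *
done([26,0,0]); tl("S")
s=snapshot("wrist"); np.savez("v15.npz",**s); crop(s,240,60,160,180,3,"w15.png")
E
```

```text
cmd [ 579.7 -150.5  397.3] [180.     0.    -7.89]
meas 18.15 [ 579.8 -150.5  397.2] [-1.80e+02  2.00e-02 -7.89e+00] F [-0.4 -0.2 -1.8] T [-0.02  0.03  0.04] gap 23.4
tool loc S [-1.0406e+02 -9.0000e-02] z 397.2 Fx,Fy [-0.4 -0.2]
```

View pics/w15.png

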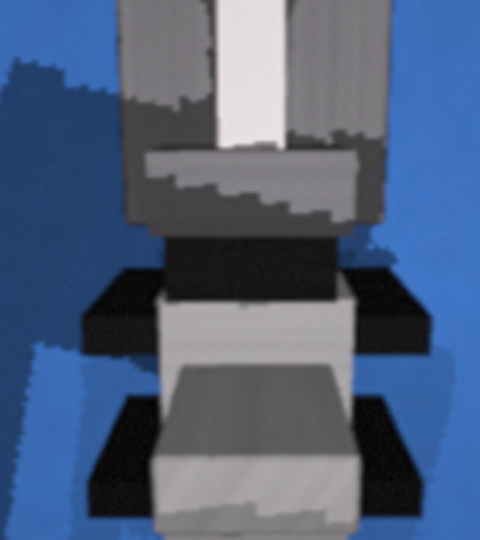

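Request:
arm_command --plan '[{"jaw": 1,"dx": 1,"dy": 0,"dz": 0,"wx": 0,"wy": 0,"wz": 0},{"jaw": 1,"dx": 1.5,"dy": 0,"dz": 0,"wx": 0,"wy": 0,"wz": 0},{"jaw": 1,"dx": 1.5,"dy": 0,"dz": 0,"wx": 0,"wy": 0,"wz": 0}]'

```text
time: 18.5
tool_pos: [581.2, -150.7, 397.4]
tcp_rot: [-180.0, -0.0, -7.9]
ft_force: [-0.1, 0.4, -1.9]
finger_gap: 23.0
```

```bash
python3 - <<'E'
from fit import *
done([1.5,0,0]); tl("S")
E
```

```text
cmd [ 581.2 -150.7  397.3] [180.     0.    -7.89]
meas 18.5 [ 581.2 -150.7  397.4] [-1.80e+02 -1.00e-02 -7.89e+00] F [-0.1  0.4 -1.9] T [-0.01  0.04  0.02] gap 23.0
tool loc S [-1.0263e+02 -1.0000e-01] z 397.4 Fx,Fy [-0.1  0.4]
```

Request:
arm_command --plan '[{"jaw": 1,"dx": 0.5,"dy": 0,"dz": 0,"wx": 0,"wy": 0,"wz": 0},{"jaw": 1,"dx": 1,"dy": 0,"dz": 0,"wx": 0,"wy": 0,"wz": 0},{"jaw": 1,"dx": 1,"dy": 0,"dz": 0,"wx": 0,"wy": 0,"wz": 0}]'

```text
time: 18.8
tool_pos: [582.3, -150.9, 397.3]
tcp_rot: [-180.0, 0.0, -7.9]
ft_force: [0.8, -0.7, -1.2]
finger_gap: 23.1
```

```bash
python3 - <<'E'
from fit import *
done([1,0,0]); tl("S")
E
```

```text
cmd [ 582.2 -150.9  397.3] [180.     0.    -7.89]
meas 18.8 [ 582.3 -150.9  397.3] [-180.      0.     -7.89] F [ 0.8 -0.7 -1.2] T [-0.05 -0.   -0.  ] gap 23.1
tool loc S [-1.0158e+02 -8.0000e-02] z 397.3 Fx,Fy [ 0.9 -0.6]
```

Request:
arm_command --plan '[{"jaw": 1,"dx": 0.5,"dy": 0,"dz": 0,"wx": 0,"wy": 0,"wz": 0},{"jaw": 1,"dx": 0.5,"dy": 0,"dz": 0,"wx": 0,"wy": 0,"wz": 0}]'

```text
time: 19.0
tool_pos: [582.8, -150.9, 397.3]
tcp_rot: [-180.0, 0.0, -7.9]
ft_force: [0.4, 0.2, -2.4]
finger_gap: 22.9
```

```bash
python3 - <<'E'
from fit import *
done([.5,0,0]); tl("S")
E
```

```text
cmd [ 582.7 -150.9  397.3] [180.     0.    -7.89]
meas 19.0 [ 582.8 -150.9  397.3] [-180.      0.     -7.89] F [ 0.4  0.2 -2.4] T [-0.    0.01  0.07] gap 22.9
tool loc S [-1.0108e+02 -1.0000e-01] z 397.3 Fx,Fy [0.4 0.2]
```

Request:
arm_command --plan '[{"jaw": 1,"dx": 0.4,"dy": 0,"dz": 0,"wx": 0,"wy": 0,"wz": 0},{"jaw": 1,"dx": 0.4,"dy": 0,"dz": 0,"wx": 0,"wy": 0,"wz": 0}]'

```text
time: 19.2
tool_pos: [583.2, -151.0, 397.3]
tcp_rot: [180.0, -0.0, -7.9]
ft_force: [-0.6, -1.0, -1.4]
finger_gap: 23.2
```

```bash
python3 - <<'E'
from fit import *
done([.4,0,0]); tl("S")
E
```

```text
cmd [ 583.1 -151.   397.3] [180.     0.    -7.89]
meas 19.2 [ 583.2 -151.   397.3] [180.    -0.    -7.89] F [-0.6 -1.  -1.4] T [ 0.05 -0.   -0.  ] gap 23.2
tool loc S [-1.0067e+02 -1.0000e-01] z 397.3 Fx,Fy [-0.4 -1.1]
```

Request:
arm_command --plan '[{"jaw": 1,"dx": 0.4,"dy": 0,"dz": 0,"wx": 0,"wy": 0,"wz": 0},{"jaw": 1,"dx": 0.4,"dy": 0,"dz": 0,"wx": 0,"wy": 0,"wz": 0}]'

```text
time: 19.4
tool_pos: [583.5, -151.1, 397.3]
tcp_rot: [-180.0, 0.0, -7.9]
ft_force: [-0.4, 0.3, -1.7]
finger_gap: 23.3
```

```bash
python3 - <<'E'
from fit import *
done([.4,0,0]); tl("S")
E
```

```text
cmd [ 583.5 -151.   397.3] [180.     0.    -7.89]
meas 19.4 [ 583.5 -151.1  397.3] [-180.      0.     -7.89] F [-0.4  0.3 -1.7] T [0.   0.03 0.  ] gap 23.3
tool loc S [-100.29   -0.12] z 397.3 Fx,Fy [-0.5  0.3]
```

Request:
arm_command --plan '[{"jaw": 1,"dx": 0.4,"dy": 0,"dz": 0,"wx": 0,"wy": 0,"wz": 0},{"jaw": 1,"dx": 0.4,"dy": 0,"dz": 0,"wx": 0,"wy": 0,"wz": 0}]'

```text
time: 19.6
tool_pos: [583.9, -151.1, 397.3]
tcp_rot: [180.0, -0.0, -7.9]
ft_force: [-0.4, 0.2, -1.8]
finger_gap: 23.1
```

```bash
python3 - <<'E'
from fit import *
done([.4,0,0]); tl("S")
s=snapshot("wrist"); np.savez("v16.npz",**s); crop(s,260,100,130,150,5,"w16.png")
E
```

```text
cmd [ 583.9 -151.1  397.3] [180.     0.    -7.89]
meas 19.6 [ 583.9 -151.1  397.3] [180.    -0.    -7.89] F [-0.4  0.2 -1.8] T [ 0.01  0.   -0.05] gap 23.1
tool loc S [-99.88  -0.11] z 397.3 Fx,Fy [-0.4  0.1]
```

View pics/w16.png

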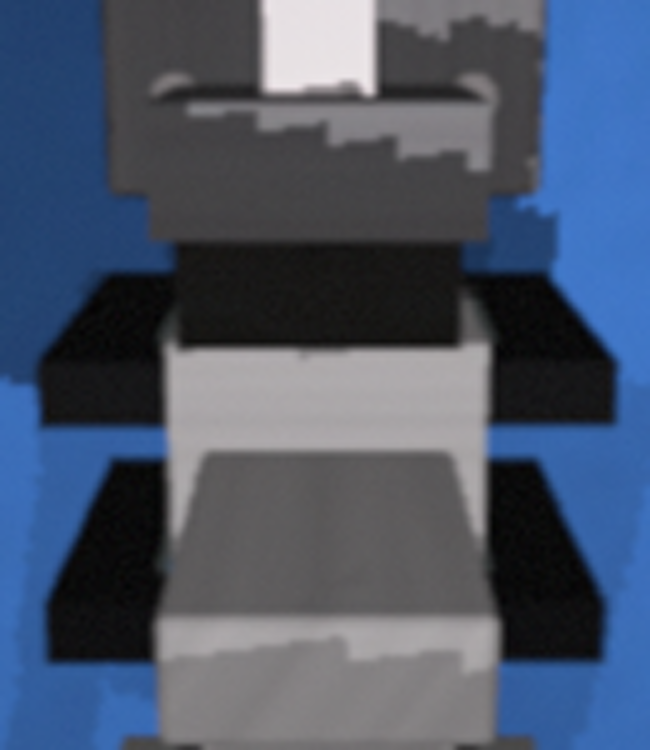

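Request:
arm_command --plan '[{"jaw": 1,"dx": 0.4,"dy": 0,"dz": 0,"wx": 0,"wy": 0,"wz": 0},{"jaw": 1,"dx": 0.4,"dy": 0,"dz": 0,"wx": 0,"wy": 0,"wz": 0}]'

```text
time: 19.85
tool_pos: [584.2, -151.1, 397.3]
tcp_rot: [-180.0, 0.0, -7.9]
ft_force: [-1.8, 0.9, -1.0]
finger_gap: 22.8
```

```bash
python3 - <<'E'
from fit import *
done([.4,0,0]); tl("S")
E
```

```text
cmd [ 584.3 -151.2  397.3] [180.     0.    -7.89]
meas 19.85 [ 584.2 -151.1  397.3] [-1.80e+02  3.00e-02 -7.89e+00] F [-1.8  0.9 -1. ] T [ 0.07  0.32 -0.01] gap 22.8
tool loc S [-9.963e+01 -9.000e-02] z 397.3 Fx,Fy [-2.   0.7]
```

Request:
arm_command --plan '[{"jaw": 1,"dx": 0.4,"dy": 0,"dz": 0,"wx": 0,"wy": 0,"wz": 0},{"jaw": 1,"dx": 0.4,"dy": 0,"dz": 0,"wx": 0,"wy": 0,"wz": 0}]'

```text
time: 20.05
tool_pos: [584.4, -151.2, 397.3]
tcp_rot: [-180.0, 0.1, -7.9]
ft_force: [-4.6, 0.6, 1.5]
finger_gap: 23.1
```

```bash
python3 - <<'E'
from fit import *
done([.4,0,0]); tl("S")
E
```

```text
cmd [ 584.7 -151.2  397.3] [180.     0.    -7.89]
meas 20.05 [ 584.4 -151.2  397.3] [-1.80e+02  7.00e-02 -7.89e+00] F [-4.6  0.6  1.5] T [ 0.2   0.98 -0.02] gap 23.1
tool loc S [-99.38  -0.11] z 397.3 Fx,Fy [-4.6  0. ]
```

Request:
arm_command --plan '[{"jaw": 1,"dx": 0,"dy": 0,"dz": 0.8,"wx": 0,"wy": 0,"wz": 0},{"jaw": 1,"dx": 0,"dy": 0,"dz": 1.6,"wx": 0,"wy": 0,"wz": 0},{"jaw": 1,"dx": 0,"dy": 0,"dz": 1.6,"wx": 0,"wy": 0,"wz": 0}]'

```text
time: 20.35
tool_pos: [584.4, -151.2, 396.0]
tcp_rot: [180.0, 0.1, -7.9]
ft_force: [-6.6, 0.9, 3.6]
finger_gap: 23.4
```

```bash
python3 - <<'E'
from fit import *
done([0,0,1.6]); tl("S")
E
```

```text
cmd [ 584.7 -151.2  395.7] [180.     0.    -7.89]
meas 20.35 [ 584.4 -151.2  396. ] [ 1.80e+02  5.00e-02 -7.89e+00] F [-6.6  0.9  3.6] T [0.22 1.1  0.01] gap 23.4
tool loc S [-99.44  -0.11] z 396.0 Fx,Fy [-6.6  0. ]
```

Request:
arm_command --plan '[{"jaw": 1,"dx": -0.2,"dy": 0,"dz": 0,"wx": 0,"wy": 0,"wz": 0},{"jaw": 1,"dx": -0.2,"dy": 0,"dz": 0,"wx": 0,"wy": 0,"wz": 0},{"jaw": 0.65,"dx": -0.2,"dy": 0,"dz": 0,"wx": 0,"wy": 0,"wz": 0},{"jaw": 0.45,"dx": -0.2,"dy": 0,"dz": 0,"wx": 0,"wy": 0,"wz": 0},{"jaw": 0.4,"dx": -0.2,"dy": 0,"dz": 0,"wx": 0,"wy": 0,"wz": 0},{"jaw": 0.4,"dx": -0.2,"dy": 0,"dz": 0,"wx": 0,"wy": 0,"wz": 0}]'

```text
time: 20.95
tool_pos: [584.7, -151.2, 395.8]
tcp_rot: [180.0, -0.0, -7.9]
ft_force: [-0.1, 0.9, 0.7]
finger_gap: 51.6
```

```bash
python3 - <<'E'
from fit import *
done([-.2,0,0]); tl("S")
E
```

```text
cmd [ 584.5 -151.2  395.7] [180.     0.    -7.89]
meas 20.95 [ 584.7 -151.2  395.8] [ 1.80e+02 -3.00e-02 -7.89e+00] F [-0.1  0.9  0.7] T [-0.03  0.02 -0.01] gap 51.6
tool loc S [-9.917e+01 -8.000e-02] z 395.8 Fx,Fy [-0.2  0.9]
```

Request:
arm_command --plan '[{"jaw": 0.4,"dx": 0,"dy": 0,"dz": -20,"wx": 0,"wy": 0,"wz": 0},{"jaw": 0.4,"dx": 0,"dy": 0,"dz": -55,"wx": 0,"wy": 0,"wz": 0},{"jaw": 0.4,"dx": -10,"dy": 0,"dz": -90,"wx": 0,"wy": 0,"wz": 0},{"jaw": 0.4,"dx": -20,"dy": 0,"dz": -95,"wx": 0,"wy": 0,"wz": 0},{"jaw": 0.4,"dx": -25,"dy": 0,"dz": -95,"wx": 0,"wy": 0,"wz": 0},{"jaw": 0.4,"dx": -25,"dy": 0,"dz": -95,"wx": 0,"wy": 0,"wz": 0},{"jaw": 0.4,"dx": -25,"dy": 0,"dz": -95,"wx": 0,"wy": 0,"wz": 0}]'

```text
time: 21.65
tool_pos: [559.6, -147.7, 488.7]
tcp_rot: [-180.0, 0.2, -7.9]
ft_force: [-0.2, 0.2, 0.7]
finger_gap: 51.2
```

```bash
python3 - <<'E'
from fit import *
done([-25,0,-95]); tl("S")
s=snapshot("wrist"); np.savez("v17.npz",**s); crop(s,260,20,130,190,4,"w17.png")
t=snapshot("scene"); crop(t,220,190,120,140,4,"s17.png")
j=json.load(open("st.json")); q=j["F"]; c,sn=np.cos(q[2]),np.sin(q[2])
P=[q[0]-45*c,q[1]-45*sn]; print(P)
shift(P+[460],[180,0,5])
E
```

```text
cmd [ 559.7 -147.7  490.7] [180.     0.    -7.89]
meas 21.65 [ 559.6 -147.7  488.7] [-1.7996e+02  1.5000e-01 -7.8900e+00] F [-0.2  0.2  0.7] T [-0.04 -0.04 -0.02] gap 51.2
tool loc S [-1.2447e+02 -8.0000e-02] z 488.7 Fx,Fy [-0.2  0.2]
[np.float64(600.3329921289677), np.float64(180.77588120297762)]
d [  -4.9 -331.    30.7] w [-0.    -0.    -0.225] dist 332.4 deg 12.9
```

View pics/w17.png

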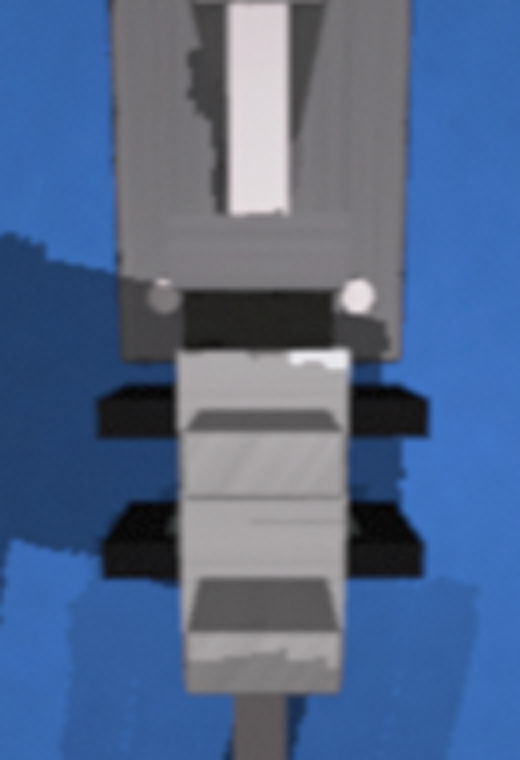

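View pics/s17.png

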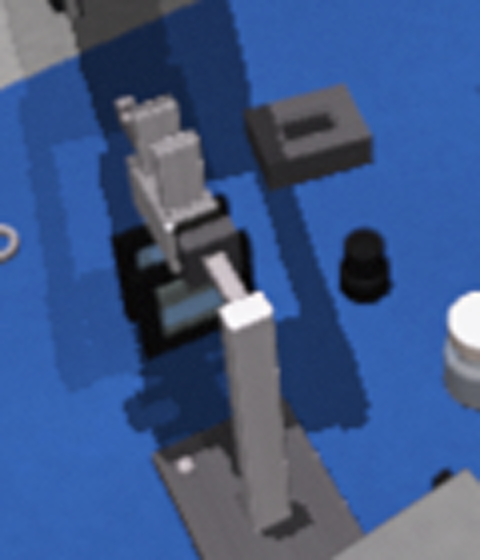

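```bash
python3 - <<'E'
from fit import *
v=dict(np.load("v17.npz")); j=json.load(open("st.json"))
for y,z in [(430,257),(496,257),(631,257),(692,257),(522,211),(350,211)]: print(y,z,loc(onz(v,Z(263,y,260,20,4),z),j["S"]))
E
```

```text
430 257 [-65.95  -0.49]
496 257 [-75.48  -0.48]
631 257 [-95.83  -0.45]
692 257 [-105.43   -0.44]
522 211 [-86.06  -0.45]
350 211 [-55.89  -0.49]
```

Tab spacing reads 29.9 mm, so the eyes are snug, and the first holder has not moved. Next is the round holder.

Request:
arm_command --plan '[{"jaw": 0.4,"dx": -2,"dy": -30,"dz": 0,"wx": 0,"wy": 0,"wz": -0.04},{"jaw": 0.4,"dx": -3,"dy": -80,"dz": 0,"wx": 0,"wy": 0,"wz": -0.1},{"jaw": 0.4,"dx": -5,"dy": -130,"dz": 0,"wx": 0,"wy": 0,"wz": -0.16},{"jaw": 0.4,"dx": -5,"dy": -180,"dz": 0,"wx": 0,"wy": 0,"wz": -0.225},{"jaw": 0.4,"dx": -5,"dy": -230,"dz": 0,"wx": 0,"wy": 0,"wz": -0.225},{"jaw": 0.4,"dx": -5,"dy": -280,"dz": 5,"wx": 0,"wy": 0,"wz": -0.225},{"jaw": 0.4,"dx": -5,"dy": -315,"dz": 15,"wx": 0,"wy": 0,"wz": -0.225},{"jaw": 0.4,"dx": -5,"dy": -331,"dz": 31,"wx": 0,"wy": 0,"wz": -0.225},{"jaw": 0.4,"dx": -5,"dy": -331,"dz": 31,"wx": 0,"wy": 0,"wz": -0.225},{"jaw": 0.4,"dx": -5,"dy": -331,"dz": 31,"wx": 0,"wy": 0,"wz": -0.225},{"jaw": 0.4,"dx": -5,"dy": -331,"dz": 31,"wx": 0,"wy": 0,"wz": -0.225}]'

```text
time: 22.85
tool_pos: [600.5, 179.3, 460.0]
tcp_rot: [180.0, -0.0, 4.9]
ft_force: [0.5, 0.1, 0.2]
finger_gap: 51.2
```

```bash
python3 - <<'E'
from fit import *
done([-5,-331,31],[0,0,-.225]); tl("F")
s=snapshot("wrist"); np.savez("v18.npz",**s); crop(s,230,90,190,200,3,"w18.png"); cv2.imwrite("pics/w18f.png",s["pixels"][:,:,::-1])
tl("F")
E
```

```text
cmd [600.2 180.8 459.7] [180.   0.   5.]
meas 22.85 [600.5 179.3 460. ] [ 1.7997e+02 -2.0000e-02  4.9100e+00] F [0.5 0.1 0.2] T [ 0.02 -0.02 -0.  ] gap 51.2
tool loc F [-44.97  -1.48] z 460.0 Fx,Fy [0.5 0. ]
tool loc F [-44.95  -1.56] z 460.5 Fx,Fy [ 0.3 -0.7]
```

View pics/w18.png

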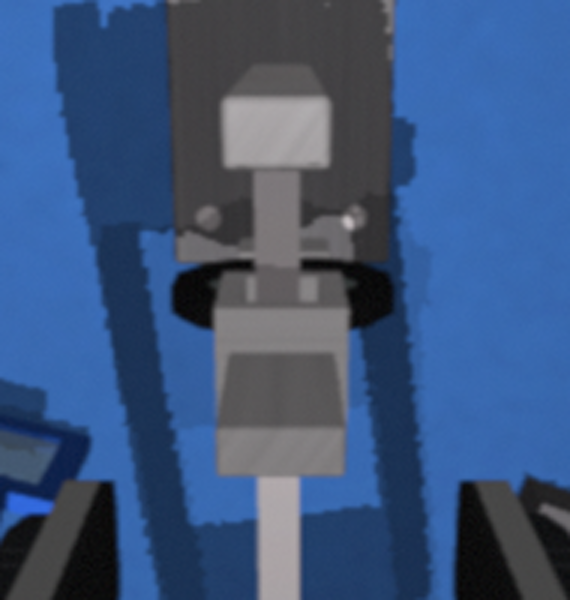

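This is the round holder: round black rim at crop (283,295), tab top at (281,452), last one left on the hook.

```bash
python3 - <<'E'
from fit import *
v=dict(np.load("v18.npz")); j=json.load(open("st.json"))
for p in [(216,475),(344,475),(220,429),(342,428)]: print(p,loc(onz(v,Z(*p,230,90,3),257),j["F"]))
q=j["F"]; c,sn=np.cos(q[2]),np.sin(q[2])
l=(-44.5,0);P=[q[0]+l[0]*c-sn*l[1],q[1]+l[0]*sn+c*l[1]]; shift(P+[394],[180,0,5])
E
```

```text
(216, 475) [-49.34  10.92]
(344, 475) [-49.42 -12.74]
(220, 429) [-40.21   9.98]
(342, 428) [-40.09 -12.25]
d [ 0.6  0.  65.7] w [-0. -0.  0.] dist 65.7 deg 0.0
```

Request:
arm_command --plan '[{"jaw": 0.4,"dx": 0.4,"dy": 0.4,"dz": 25,"wx": 0,"wy": 0,"wz": 0},{"jaw": 0.4,"dx": 0.4,"dy": 0.4,"dz": 50,"wx": 0,"wy": 0,"wz": 0},{"jaw": 0.4,"dx": 0.4,"dy": 0.4,"dz": 66,"wx": 0,"wy": 0,"wz": 0},{"jaw": 0.4,"dx": 0.4,"dy": 0.4,"dz": 66,"wx": 0,"wy": 0,"wz": 0},{"jaw": 0.6,"dx": 0.4,"dy": 0.4,"dz": 66,"wx": 0,"wy": 0,"wz": 0},{"jaw": 0.7,"dx": 0.4,"dy": 0.4,"dz": 66,"wx": 0,"wy": 0,"wz": 0},{"jaw": 1,"dx": 0.4,"dy": 0.4,"dz": 66,"wx": 0,"wy": 0,"wz": 0},{"jaw": 1,"dx": 0.4,"dy": 0.4,"dz": 66,"wx": 0,"wy": 0,"wz": 0},{"jaw": 1,"dx": 0.4,"dy": 0.4,"dz": 66,"wx": 0,"wy": 0,"wz": 0}]' --squeeze 50

```text
time: 23.8
tool_pos: [601.1, 180.5, 395.9]
tcp_rot: [-180.0, -0.2, 5.0]
ft_force: [0.0, -1.6, 5.7]
finger_gap: 23.4
```

```bash
python3 - <<'E'
from fit import *
done([.4,.4,66]); tl("F")
E
```

```text
cmd [600.7 180.4 393.7] [180.   0.   5.]
meas 23.8 [601.1 180.5 395.9] [-179.99   -0.2     5.  ] F [ 0.  -1.6  5.7] T [-0.12  0.06  0.05] gap 23.4
tool loc F [-44.25  -0.34] z 395.9 Fx,Fy [-0.1 -1.6]
```

Request:
arm_command --plan '[{"jaw": 1,"dx": 0,"dy": 0,"dz": -5,"wx": 0,"wy": 0,"wz": 0},{"jaw": 1,"dx": 0,"dy": 0,"dz": -12,"wx": 0,"wy": 0,"wz": 0},{"jaw": 1,"dx": 0,"dy": 0,"dz": -12,"wx": 0,"wy": 0,"wz": 0},{"jaw": 1,"dx": 0,"dy": 0,"dz": -12,"wx": 0,"wy": 0,"wz": 0}]'

```text
time: 24.2
tool_pos: [600.7, 180.5, 405.9]
tcp_rot: [-180.0, -0.0, 5.0]
ft_force: [0.5, -0.4, -1.8]
finger_gap: 23.3
```

```bash
python3 - <<'E'
from fit import *
done([0,0,-12]); tl("F")
E
```

```text
cmd [600.7 180.4 405.7] [180.   0.   5.]
meas 24.2 [600.7 180.5 405.9] [-1.80e+02 -2.00e-02  5.01e+00] F [ 0.5 -0.4 -1.8] T [ 0.01 -0.    0.02] gap 23.3
tool loc F [-44.66  -0.3 ] z 405.9 Fx,Fy [ 0.5 -0.4]
```

Request:
arm_command --plan '[{"jaw": 1,"dx": -8,"dy": 0,"dz": 0,"wx": 0,"wy": 0,"wz": 0},{"jaw": 1,"dx": -22,"dy": 0,"dz": 0,"wx": 0,"wy": 0,"wz": 0},{"jaw": 1,"dx": -40,"dy": 0,"dz": 0,"wx": 0,"wy": 0,"wz": 0},{"jaw": 1,"dx": -58,"dy": 0,"dz": 0,"wx": 0,"wy": 0,"wz": 0},{"jaw": 1,"dx": -76,"dy": 0,"dz": 0,"wx": 0,"wy": 0,"wz": 0},{"jaw": 1,"dx": -94,"dy": 0,"dz": 0,"wx": 0,"wy": 0,"wz": 0},{"jaw": 1,"dx": -112,"dy": 0,"dz": 0,"wx": 0,"wy": 0,"wz": 0},{"jaw": 1,"dx": -130,"dy": 0,"dz": 0,"wx": 0,"wy": 0,"wz": 0},{"jaw": 1,"dx": -146,"dy": 0,"dz": 0,"wx": 0,"wy": 0,"wz": 0},{"jaw": 1,"dx": -156,"dy": 0,"dz": 0,"wx": 0,"wy": 0,"wz": 0},{"jaw": 1,"dx": -160,"dy": 0,"dz": 0,"wx": 0,"wy": 0,"wz": 0},{"jaw": 1,"dx": -160,"dy": 0,"dz": 0,"wx": 0,"wy": 0,"wz": 0}]'

```text
time: 25.4
tool_pos: [441.0, 166.5, 405.8]
tcp_rot: [-180.0, -0.0, 5.0]
ft_force: [0.1, -0.8, -1.7]
finger_gap: 22.9
```

```bash
python3 - <<'E'
from fit import *
done([-160,0,0]); tl("F")
D=json.load(open("st.json"))["D"]; print(D, np.degrees(D[2]))
shift([D[0],D[1],405.7],[180,0,np.degrees(D[2])])
E
```

```text
cmd [441.3 166.5 405.7] [180.   0.   5.]
meas 25.4 [441.  166.5 405.8] [-1.80e+02 -2.00e-02  5.01e+00] F [ 0.1 -0.8 -1.7] T [-0.02  0.02 -0.03] gap 22.9
tool loc F [-205.     -0.29] z 405.8 Fx,Fy [ 0.  -0.8]
[449.5305047951201, 27.494713620943745, -0.27251072682915684] -15.613714519353177
d [ -3.9 139.2  -0. ] w [-0.     -0.      0.3598] dist 139.2 deg 20.6
```

```bash
python3 - <<'E'
from fit import *
D=json.load(open("st.json"))["D"]; c,s=np.cos(D[2]),np.sin(D[2])
L=np.array([(30,40),(30,-40),(-30,-40),(-30,40)]); tiles=[]
W=lambda l,z: np.c_[D[0]+c*l[:,0]-s*l[:,1],D[1]+s*l[:,0]+c*l[:,1],np.full(len(l),z)]
for n in ["v1","v3","v7","v11"]:
    v=dict(np.load(n+".npz")); p=proj(v,W(L,30)); sl=proj(v,W(L*[.3,.45],30)); ctr=p.mean(0).astype(int)
    x0,y0=np.clip(ctr-[40,35],0,[560,330]); im=cv2.resize(v["pixels"][y0:y0+70,x0:x0+80,::-1],None,fx=5,fy=5,interpolation=cv2.INTER_CUBIC)
    for pp in (p,sl): cv2.polylines(im,[np.int32((pp-[x0,y0]+.5)*5)],True,(0,255,0),1)
    tiles.append(im)
cv2.imwrite("pics/dk.png",np.vstack([np.hstack(tiles[:2]),np.hstack(tiles[2:])])[:600])
cv2.imwrite("pics/dk.png",cv2.resize(np.vstack([np.hstack(tiles[:2]),np.hstack(tiles[2:])]),None,fx=.8,fy=.8))
E
```

```text
(no output)
```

View pics/dk.png

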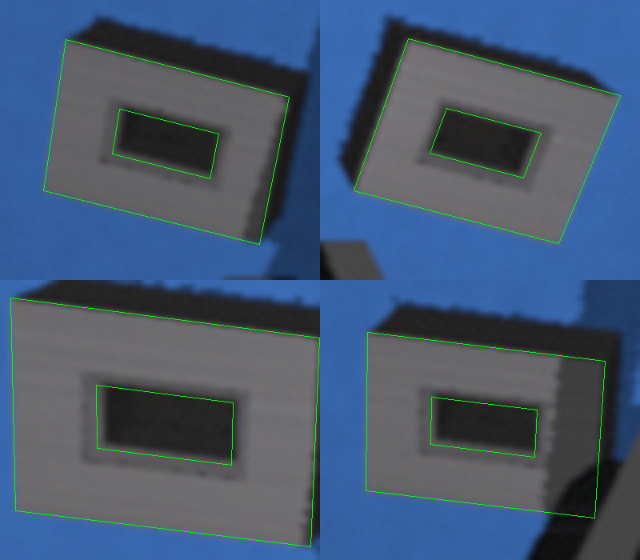

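Request:
arm_command --plan '[{"jaw": 1,"dx": -1,"dy": 20,"dz": 0,"wx": 0,"wy": 0,"wz": 0.05},{"jaw": 1,"dx": -2,"dy": 55,"dz": 0,"wx": 0,"wy": 0,"wz": 0.14},{"jaw": 1,"dx": -3,"dy": 90,"dz": 0,"wx": 0,"wy": 0,"wz": 0.24},{"jaw": 1,"dx": -4,"dy": 118,"dz": 0,"wx": 0,"wy": 0,"wz": 0.32},{"jaw": 1,"dx": -4,"dy": 133,"dz": 10,"wx": 0,"wy": 0,"wz": 0.35},{"jaw": 1,"dx": -4,"dy": 139,"dz": 25,"wx": 0,"wy": 0,"wz": 0.36},{"jaw": 1,"dx": -4,"dy": 139,"dz": 36,"wx": 0,"wy": 0,"wz": 0.36},{"jaw": 1,"dx": -4,"dy": 139,"dz": 40,"wx": 0,"wy": 0,"wz": 0.36},{"jaw": 1,"dx": -4,"dy": 139,"dz": 40,"wx": 0,"wy": 0,"wz": 0.36},{"jaw": 1,"dx": -4,"dy": 139,"dz": 40,"wx": 0,"wy": 0,"wz": 0.36},{"jaw": 1,"dx": -4,"dy": 139,"dz": 40,"wx": 0,"wy": 0,"wz": 0.36},{"jaw": 1,"dx": -4,"dy": 139,"dz": 40,"wx": 0,"wy": 0,"wz": 0.36}]'

```text
time: 26.6
tool_pos: [449.6, 28.0, 366.3]
tcp_rot: [-180.0, -0.1, -15.6]
ft_force: [0.7, -0.3, -0.4]
finger_gap: 23.1
```

```bash
python3 - <<'E'
from fit import *
done([-4,139,40],[0,0,.36]); tl("D")
s=snapshot("wrist"); np.savez("v19.npz",**s); crop(s,210,100,220,200,3,"w19.png")
t=snapshot("scene"); crop(t,230,150,130,110,5,"s19.png"); np.savez("s19.npz",**t); tl("D")
E
```

```text
cmd [449.4  27.7 365.7] [180.     0.   -15.62]
meas 26.6 [449.6  28.  366.3] [-1.7999e+02 -6.0000e-02 -1.5580e+01] F [ 0.7 -0.3 -0.4] T [-0.02  0.05 -0.02] gap 23.1
tool loc D [-0.08  0.49] z 366.3 Fx,Fy [ 0.8 -0.1]
tool loc D [-0.12  0.31] z 366.1 Fx,Fy [0.7 0.9]
```

View pics/w19.png

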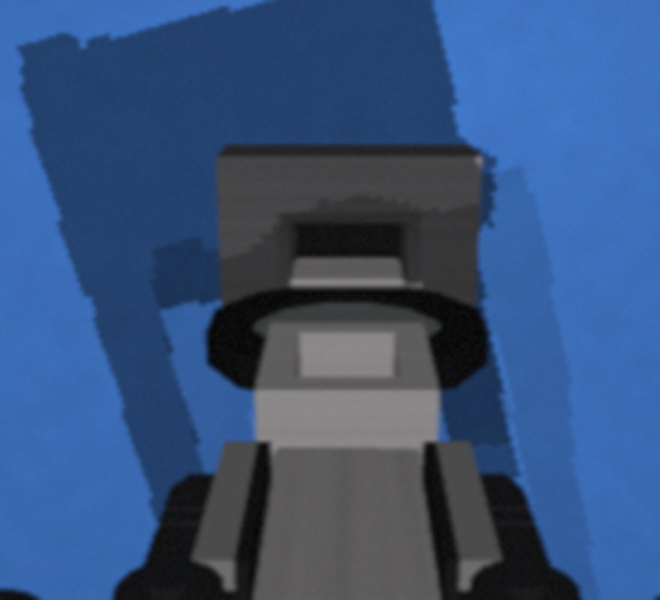

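View pics/s19.png

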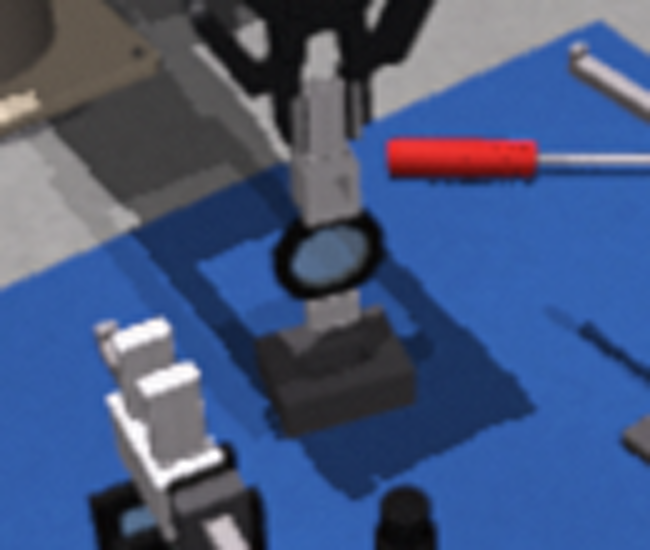

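```bash
python3 - <<'E'
from fit import *
v=dict(np.load("v19.npz")); D=json.load(open("st.json"))["D"]; tl("D")
for p,z in [((293,258),55.2),((402,257),55.2),((219,156),30),((480,156),30),((281,214),30),((419,214),30)]: print(p,loc(onz(v,Z(*p,210,100,3),z),D))
E
```

```text
tool loc D [-0.12  0.31] z 366.1 Fx,Fy [0.7 0.9]
(293, 258) [ 4.33 15.59]
(402, 257) [  4.6  -15.39]
(219, 156) [29.62 38.73]
(480, 156) [ 29.56 -39.78]
(281, 214) [11.86 20.42]
(419, 214) [ 11.83 -21.78]
```

Request:
arm_command --plan '[{"jaw": 1,"dx": 1,"dy": 0.5,"dz": 0,"wx": 0,"wy": 0,"wz": 0},{"jaw": 1,"dx": 1,"dy": 0.5,"dz": 8,"wx": 0,"wy": 0,"wz": 0},{"jaw": 1,"dx": 1,"dy": 0.5,"dz": 17,"wx": 0,"wy": 0,"wz": 0},{"jaw": 1,"dx": 1,"dy": 0.5,"dz": 22,"wx": 0,"wy": 0,"wz": 0},{"jaw": 1,"dx": 1,"dy": 0.5,"dz": 26,"wx": 0,"wy": 0,"wz": 0},{"jaw": 1,"dx": 1,"dy": 0.5,"dz": 30,"wx": 0,"wy": 0,"wz": 0},{"jaw": 1,"dx": 1,"dy": 0.5,"dz": 30,"wx": 0,"wy": 0,"wz": 0}]'

```text
time: 27.4
tool_pos: [450.0, 26.9, 335.0]
tcp_rot: [180.0, 0.1, -15.6]
ft_force: [0.2, -0.5, -1.4]
finger_gap: 23.2
```

```bash
python3 - <<'E'
from fit import *
done([1,.5,30]); tl("D")
E
```

```text
cmd [450.2  26.9 335.7] [180.     0.   -15.62]
meas 27.4 [450.   26.9 335. ] [ 1.7999e+02  6.0000e-02 -1.5630e+01] F [ 0.2 -0.5 -1.4] T [-0.01  0.02 -0.01] gap 23.2
tool loc D [ 0.63 -0.42] z 335.0 Fx,Fy [ 0.4 -0.4]
```

Request:
arm_command --plan '[{"jaw": 1,"dx": 0,"dy": 0,"dz": 4,"wx": 0,"wy": 0,"wz": 0},{"jaw": 1,"dx": 0,"dy": 0,"dz": 8,"wx": 0,"wy": 0,"wz": 0},{"jaw": 1,"dx": 0,"dy": 0,"dz": 11,"wx": 0,"wy": 0,"wz": 0},{"jaw": 1,"dx": 0,"dy": 0,"dz": 13,"wx": 0,"wy": 0,"wz": 0},{"jaw": 1,"dx": 0,"dy": 0,"dz": 14,"wx": 0,"wy": 0,"wz": 0},{"jaw": 1,"dx": 0,"dy": 0,"dz": 14,"wx": 0,"wy": 0,"wz": 0}]'

```text
time: 28.0
tool_pos: [450.2, 26.9, 321.5]
tcp_rot: [180.0, 0.0, -15.6]
ft_force: [1.0, 0.3, -0.6]
finger_gap: 23.3
```

```bash
python3 - <<'E'
from fit import *
done([0,0,14]); tl("D")
E
```

```text
cmd [450.2  26.9 321.7] [180.     0.   -15.62]
meas 28.0 [450.2  26.9 321.5] [ 1.800e+02  1.000e-02 -1.562e+01] F [ 1.   0.3 -0.6] T [0.01 0.01 0.  ] gap 23.3
tool loc D [ 0.78 -0.38] z 321.5 Fx,Fy [0.8 0.6]
```

Request:
arm_command --plan '[{"jaw": 1,"dx": 0,"dy": 0,"dz": 1,"wx": 0,"wy": 0,"wz": 0},{"jaw": 1,"dx": 0,"dy": 0,"dz": 2,"wx": 0,"wy": 0,"wz": 0},{"jaw": 1,"dx": 0,"dy": 0,"dz": 2,"wx": 0,"wy": 0,"wz": 0}]'

```text
time: 28.3
tool_pos: [450.2, 26.9, 319.6]
tcp_rot: [180.0, 0.0, -15.6]
ft_force: [0.3, 0.2, -0.7]
finger_gap: 23.4
```

```bash
python3 - <<'E'
from fit import *
done([0,0,2]); tl("D")
E
```

```text
cmd [450.2  26.9 319.7] [180.     0.   -15.62]
meas 28.3 [450.2  26.9 319.6] [ 1.800e+02  1.000e-02 -1.562e+01] F [ 0.3  0.2 -0.7] T [-0.02  0.04 -0.01] gap 23.4
tool loc D [ 0.8  -0.37] z 319.6 Fx,Fy [0.2 0.2]
```

Request:
arm_command --plan '[{"jaw": 1,"dx": 0,"dy": 0,"dz": 1,"wx": 0,"wy": 0,"wz": 0},{"jaw": 1,"dx": 0,"dy": 0,"dz": 2,"wx": 0,"wy": 0,"wz": 0},{"jaw": 1,"dx": 0,"dy": 0,"dz": 2,"wx": 0,"wy": 0,"wz": 0}]'

```text
time: 28.6
tool_pos: [450.3, 26.9, 317.8]
tcp_rot: [-180.0, -0.0, -15.6]
ft_force: [1.6, -0.0, 0.7]
finger_gap: 23.1
```

```bash
python3 - <<'E'
from fit import *
done([0,0,2]); tl("D")
E
```

```text
cmd [450.2  26.9 317.7] [180.     0.   -15.62]
meas 28.6 [450.3  26.9 317.8] [-1.800e+02 -2.000e-02 -1.563e+01] F [ 1.6 -0.   0.7] T [-0.02  0.04 -0.05] gap 23.1
tool loc D [ 0.9  -0.36] z 317.8 Fx,Fy [1.5 0.4]
```

Request:
arm_command --plan '[{"jaw": 1,"dx": 0,"dy": 0,"dz": 0,"wx": 0,"wy": 0,"wz": 0},{"jaw": 0.68,"dx": 0,"dy": 0,"dz": 0,"wx": 0,"wy": 0,"wz": 0},{"jaw": 0.6,"dx": 0,"dy": 0,"dz": 0,"wx": 0,"wy": 0,"wz": 0},{"jaw": 0.5,"dx": 0,"dy": 0,"dz": 0,"wx": 0,"wy": 0,"wz": 0},{"jaw": 0.4,"dx": 0,"dy": 0,"dz": 0,"wx": 0,"wy": 0,"wz": 0},{"jaw": 0.3,"dx": 0,"dy": 0,"dz": 0,"wx": 0,"wy": 0,"wz": 0},{"jaw": 0.3,"dx": 0,"dy": 0,"dz": 0,"wx": 0,"wy": 0,"wz": 0}]'

```text
time: 29.3
tool_pos: [450.2, 26.9, 317.7]
tcp_rot: [180.0, 0.0, -15.6]
ft_force: [-0.2, 0.0, 1.0]
finger_gap: 59.7
```

```bash
python3 - <<'E'
from fit import *
done([0,0,0]); tl("D")
s=snapshot("wrist"); np.savez("v20.npz",**s); crop(s,210,100,220,200,3,"w20.png")
t=snapshot("scene"); crop(t,230,150,130,110,5,"s20.png"); np.savez("s20.npz",**t)
E
```

```text
cmd [450.2  26.9 317.7] [180.     0.   -15.62]
meas 29.3 [450.2  26.9 317.7] [180.     0.   -15.63] F [-0.2  0.   1. ] T [0.04 0.03 0.01] gap 59.7
tool loc D [ 0.82 -0.37] z 317.7 Fx,Fy [-0.2 -0.1]
```

View pics/w20.png

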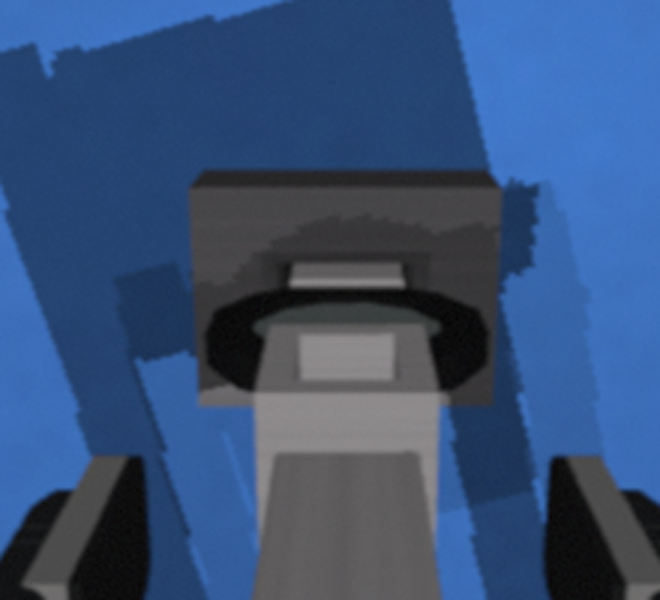

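View pics/s20.png

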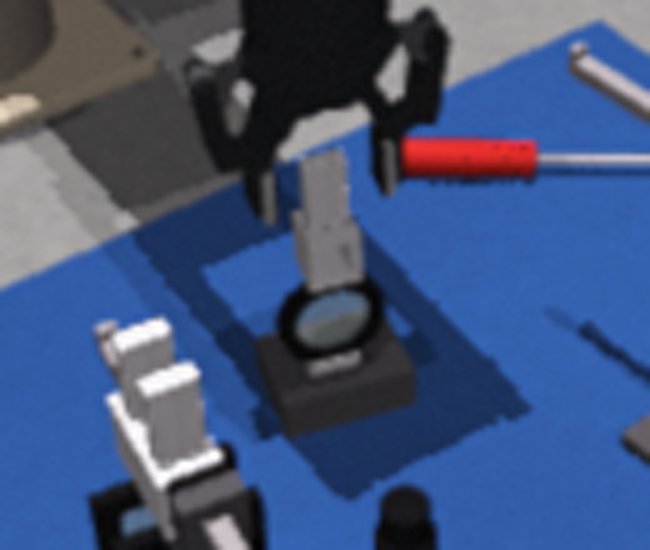

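The holder stands in the slot on its own with the jaws open. I'll retreat straight up and check it.

Request:
arm_command --plan '[{"jaw": 0.3,"dx": 0,"dy": 0,"dz": -10,"wx": 0,"wy": 0,"wz": 0},{"jaw": 0.3,"dx": 0,"dy": 0,"dz": -35,"wx": 0,"wy": 0,"wz": 0},{"jaw": 0.3,"dx": 0,"dy": 0,"dz": -75,"wx": 0,"wy": 0,"wz": 0},{"jaw": 0.3,"dx": 0,"dy": 0,"dz": -120,"wx": 0,"wy": 0,"wz": 0},{"jaw": 0.3,"dx": -20,"dy": 0,"dz": -165,"wx": 0,"wy": 0,"wz": 0},{"jaw": 0.3,"dx": -40,"dy": 0,"dz": -190,"wx": 0,"wy": 0,"wz": 0},{"jaw": 0.3,"dx": -40,"dy": 0,"dz": -190,"wx": 0,"wy": 0,"wz": 0},{"jaw": 0.3,"dx": -40,"dy": 0,"dz": -190,"wx": 0,"wy": 0,"wz": 0},{"jaw": 0.3,"dx": -40,"dy": 0,"dz": -190,"wx": 0,"wy": 0,"wz": 0}]'

```text
time: 30.3
tool_pos: [411.8, 37.6, 506.8]
tcp_rot: [180.0, 0.1, -15.6]
ft_force: [0.8, 0.0, -0.3]
finger_gap: 59.6
```

```bash
python3 - <<'E'
from fit import *
done([-40,0,-190]); tl("D")
s=snapshot("wrist"); np.savez("v21.npz",**s); cv2.imwrite("pics/w21.png",s["pixels"][:,:,::-1])
v=s["pixels"]; crop(s,270,130,110,110,5,"w21c.png")
t=snapshot("scene"); crop(t,230,130,200,130,4,"s21.png"); np.savez("s21.npz",**t)
t=snapshot("top"); crop(t,200,130,270,160,2.9,"t21.png")
E
```

```text
cmd [411.7  37.7 507.7] [180.     0.   -15.62]
meas 30.3 [411.8  37.6 506.8] [ 1.7998e+02  7.0000e-02 -1.5630e+01] F [ 0.8  0.  -0.3] T [ 0.01 -0.04  0.02] gap 59.6
tool loc D [-39.11  -0.41] z 506.8 Fx,Fy [0.8 0.2]
```

View pics/w21.png

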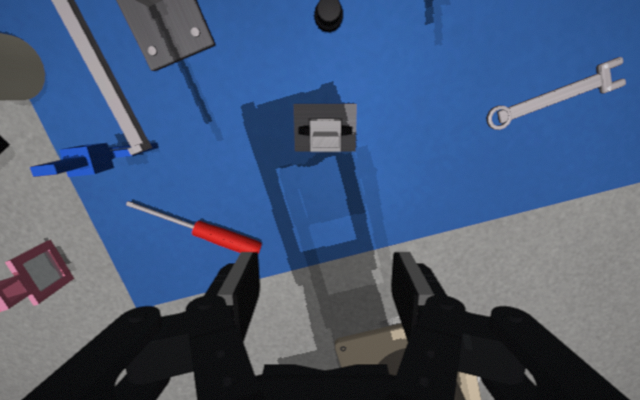

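View pics/w21c.png

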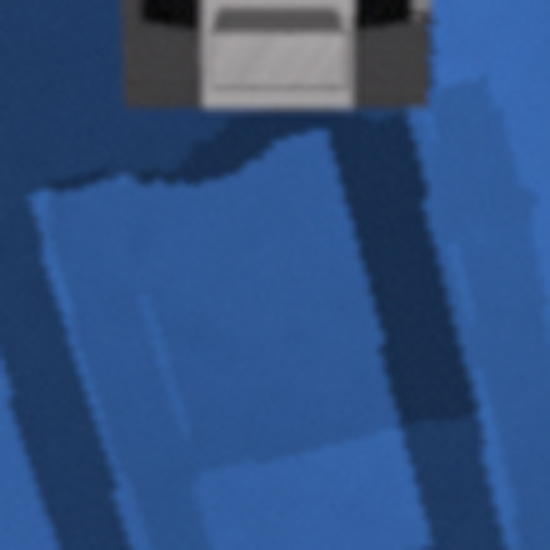

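View pics/s21.png

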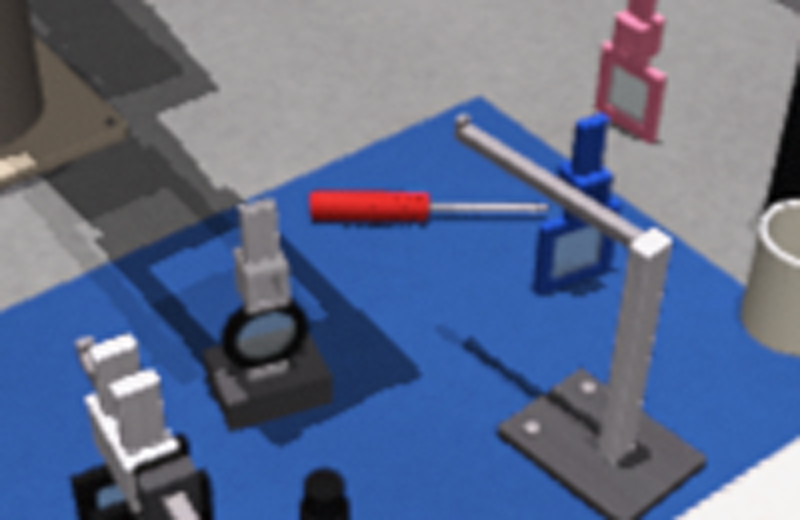

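View pics/t21.png

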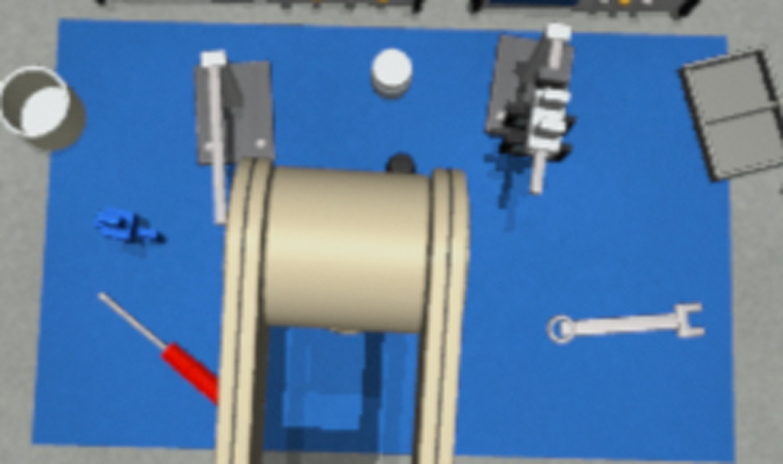

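```bash
python3 - <<'E'
from fit import *
v=dict(np.load("v21.npz")); D=json.load(open("st.json"))["D"]
for p,z in [((208,32),179.4),((350,30),179.4),((208,88),179.4),((350,87),179.4),((201,107),133.4),((355,107),133.4),((123,107),30),((429,106),30)]: print(p,z,loc(onz(v,Z(*p,270,130),z),D))
# scene overlay of the expected wireframe
s=dict(np.load("s21.npz")); c,sn=np.cos(D[2]),np.sin(D[2])
im=cv2.resize(s["pixels"][170:260,250:340,::-1],None,fx=6,fy=6,interpolation=cv2.INTER_CUBIC)
def box(x,y,z,zo,col,ox=0.3,oy=-.3):
    P=[(a,b,h) for h in z for a,b in ((x[0],y[0]),(x[1],y[0]),(x[1],y[1]),(x[0],y[1]))]
    W=[(D[0]+c*(a+ox)-sn*(b+oy),D[1]+sn*(a+ox)+c*(b+oy),h+zo) for a,b,h in P]
    q=np.int32((proj(s,W)-[250,170]+.5)*6)
    for i in range(4):
        for u,w in ((i,(i+1)%4),(4+i,4+(i+1)%4),(i,4+i)): cv2.line(im,tuple(map(int,q[u])),tuple(map(int,q[w])),col,1)
box((-30,30),(-40,40),(0,30),0,(0,255,255),0,0)
box((-5,5),(-12,12),(6,52),127.4,(0,255,0)); box((-15,15),(-15,15),(-30,6),127.4,(0,255,0)); 
cv2.imwrite("pics/ov.png",im)
E
```

```text
(208, 32) 179.4 [ 4.68 11.27]
(350, 30) 179.4 [  4.98 -13.27]
(208, 88) 179.4 [-4.96 11.4 ]
(350, 87) 179.4 [ -4.83 -13.38]
(201, 107) 133.4 [-15.09  14.77]
(355, 107) 133.4 [-15.14 -16.37]
(123, 107) 30 [-30.37  40.01]
(429, 106) 30 [-30.24 -40.52]
```

View pics/ov.png

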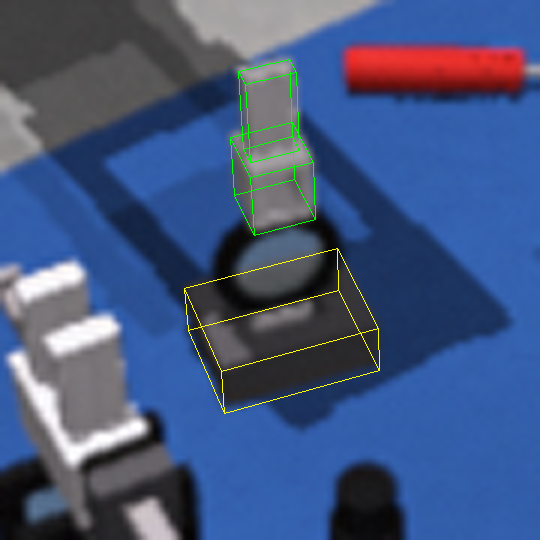

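The predicted wireframe, with the holder upright at z = 127.4 mm, coincides with the holder in the scene view. The wrist view also shows no lean, and both squares hang snug. I'm handing in.

```bash
python3 -c "
from bench import *
print(hand_in(), sense()['time'])"
```

```text
the job is handed in; nothing more can be done
the job is handed in; nothing more can be done
```

The round holder is standing upright and fully home in the dock, and both square holders hang snug on the spare hook. I handed the job in after about 30.5 s of the 64 s allowed.

- **First square holder (front):** I hung it on the spare hook and slid it back until it met the buffer. The force was about 5 N at contact. By the tool reading the buffer gave about 3.6 mm; the pictures suggest 3.8 to 4.3 mm, so the two disagree by up to 0.7 mm. Both are well short of a centimetre.
- **Second square holder (middle):** I slid it back until its eye met the first. The pictures put the two 29.9 mm apart, against 30 mm for touching eyes. The first holder and the buffer had not moved in those pictures.
- **Round holder:** I lowered it into the dock slot until the pad pushed back with about 2.4 N, then let go. Wrist and scene pictures fit an upright holder with its origin about 127.4 mm above the bench, and the position agreed to about 1 mm.
- **Everything else:** I did not touch the blue and pink look-alikes or the bystanders. The last pictures show nothing moved, though the arm hid the dock and part of the lens barrel in the top view. The gripper was well clear when I handed in.

Each time I gripped a holder, closing the jaws pressed it down onto the hook arm with about 6 N. That went away as soon as I lifted. No check failed.

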